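# Pack two gift sets on the hand-packing bench

### The job

Pack the two gift sets: in the long three-bay tray stand the soy bottle in the bay on the robot's left, the jar in the bay on its right and the shaker between them; in the small tray lay the tea carton flat, its length along the tray's length, and stand the tea tin upright on the middle of the carton. Set the glass bottle and jar down gently, do not drop them, and leave the tape roll, the sponge pot and the scissors where they are.

Things in the scene. Friction and masses are not known exactly. Their poses are not given: they have to be found in the camera images.
- soy_bottle: dark brown glass bottle with a cream paper label and a black cap, 140 mm tall, standing upright at the start; body 56 mm in diameter up to 88 mm height, then a shoulder and a neck and cap about 28 mm in diameter; about 300 g. Origin: centre of its underside, z up.
- jar: squat glass jar of brown paste with a white lid as wide as the jar and a paper label: 66 mm in diameter, 80 mm tall, upright; about 280 g. Origin: centre of its underside, z up.
- shaker: slim steel seasoning shaker with a black cap with small holes: 42 mm in diameter (cap 43), 92 mm tall, upright; about 110 g. Origin: centre of its underside, z up.
- tea_carton: cream folding carton with a dark green band round its sides, lying flat at any yaw: 54 mm along its x, 92 mm along its y, 60 mm high; about 120 g. Origin: centre of its underside, z up. It stays the same way up.
- tea_tin: small low round steel tin with a slip lid and a dark band: 52 mm in diameter, 48 mm tall, upright; about 100 g. Origin: centre of its underside, z up.
- long_tray: kraft-board tray, three bays in a row, fixed, yaw within 0.25 rad; 254 (y) by 100 (x) mm. Floor and walls 4 mm thick; front (-x) wall 16 mm high, back 26, ends and dividers 22. Origin: centre of underside; x away from the robot, y to its left, z up. Bays 92 mm deep, centred at x = 0: left 80 mm long, centred y = +83 mm; middle 66 mm, y = +6 mm; right 92 mm, y = -77 mm.
- small_tray: small kraft-board tray with one bay, fixed to the bench at a yaw of up to 0.25 rad either way; 130 mm long (its y) by 92 mm deep (its x); floor 4 mm thick, walls 4 mm thick and 16 to 20 mm high, bay 122 by 84 mm. Origin: centre of its underside; x away from the robot, y to the robot's left, z up.
- tape_roll: brown roll of packing tape lying flat, 100 mm in diameter, 48 mm tall, with a 73 mm hole; loose, stands among the goods, to be left alone. Origin: centre of its underside.
- sponge_pot: low white ceramic pot with a yellow-brown finger sponge in it, 72 mm in diameter, 29 mm tall; loose, stands among the goods, to be left alone. Origin: centre of its underside.
- scissors: scissors with black handles, about 200 mm long, 90 mm wide over the handles, 10 mm thick, lying flat beyond the trays; loose, to be left alone. Origin: near the pivot, on the bench; x along the blades.
Not all that is in view belongs to the job. Leave any purple or red look-alike of the jar alone.

How it is judged:
By the outcome, as a careful person would: the job done as asked, in the order asked, and still so for the second after the job is handed in, with the robot touching nothing.
It also fails if it takes over 141 s, if anything falls off the work surface, if the arm or the gripper's body presses on something with over 40 N, if the wrist force passes 120 N, or if a joint passes its speed limit or range.

### The arm

A 6-joint arm with a two-finger parallel gripper is mounted at the origin on the work surface. World frame = base frame: x ahead of the robot, y to its left, z up, the work surface at z = 0. Lengths are in m, angles in rad, forces in N, time in s.
With the tool pointing down it reaches from about 0.35 to 0.975 m from the base axis. Payload 4.9 kg.
Tool frame: the origin (TCP) lies on the centre line of the jaws, within the pads' length; the fingertips stand manip.tip_reach ahead of it and the grasp point (between the pads) is the TCP (manip.tip_reach is the distance from the TCP to the fingertips, in m); z points along the fingers, y is the line along which they close (so a half turn about z gives the same grasp; the last joint's range is limited). The gripper opens to 85 mm and grips with 20 to 120 N. Pads are 22 mm wide; open, the fingers measure 114 mm over their backs; the gripper's body (76 mm by 85 mm) begins 54 mm behind the grasp point. The pads swing forward as they close: fully open they stand 13 mm farther back than shut.
Start: joints at [-1.273, 0.053, 1.613, -0, 1.476, -0.119], TCP at [0.253, -0.571, 0.218] pointing down, gripper open.
Joint ranges: [-3.01, 3.01], [-1.01, 2.22], [0.06, 2.58], [-1.02, 4.17], [0.09, 2.62], [-3.14, 3.14]. Speed limits (rad/s): [2.57, 2.57, 3.14, 3.14, 3.14, 3.14].

### API

Orientations are given as a unit quaternion [w, x, y, z].
In Python, from plant import manip gives the robot as it stands. The module is installed in compiled form; this text tells all that it offers.
- The arm moves only by the tool move_arm, never from a script. Its argument "rows" is a list of rows, each a list of 7 numbers: the shift along the tool's x, y, z in cm, then the turn, a rotation vector about the tool's x, y, z in degrees, then the opening, from -1 (shut) to 1 (fully open). In form: [[tx, ty, tz, ax, ay, az, jaw], ...]. A call has 1 to 20 rows; each row shifts and turns the commanded pose from where the row before left it, along the tool's axes as they then stand; what a row does not reach is not made up. A row lasts 1/12 s, in which the tool goes at most 41.7 mm and 7.16 degrees, less where a joint would pass 70% of its speed; a pose out of reach is approached as far as the arm can. A call is refused whole if a number of a shift passes 4.17 or a number of a turn 7.16, either way. A call with a gripper value outside its range is refused whole. The fingers move at their own pace and stop on an object; the grip force is fixed at half the most. Time passes only in rows, so rows that do not move let the fingers close. It gives the time, the measured TCP pose, the force, the opening and the grip force at its end, in the units of the state.
- manip.state(): the state, without advancing time (a new reading comes with each control period).
- manip.grab_frame(name): name is "side" or "top" or "wrist"; returns a dict with "img" (384x512x3 uint8, blue, green, red), "mtx" (3x3 intrinsics, pixels), "R" (3x3) and "t" (3): a world point X has camera coordinates R X + t. Camera axes: x right, y down, z forward; pixel columns grow to the right and rows downward; lengths in m; the calibration is good to about 2 mm. A picture is of the moment at which its call begins. There is no depth.
- manip.job_done(): hands the job in; it is judged then, once.
The state is a dict: "time": time; "joint_pos": joint angles; "joint_vel": joint speeds; "joint_efforts": joint torques, N m; "tool_pos": TCP position; "tool_rot": TCP orientation; "contact_force": force on the tool from outside, world axes, zero at the start; "ft_torque": the same for the moment, N m; "gripper_width": opening from 0.0 (shut) to 1.0 (fully open); "grasp_force": force on a finger pad.
Only numpy, scipy, OpenCV 4.12 (cv2) and the standard library are available. Lean on these libraries where they do the work, as an engineer would, in place of code of your own. Each camera call takes 0.05 s, during which the arm holds its last target. There are 200 camera calls.

## Working session

There is one attempt and no reset: what is moved stays moved. The work goes in short steps, Python scripts to look and compute and a tool call to move; the robot and the scene stay as the last step left them, time stands still between calls to the robot, and variables do not carry over. Pictures are saved under pics/ and viewed, at most 14 in all, crops included, and the job is handed in when it is done.

Besides the shell and the picture viewer there is one more tool, called after "Call:" by a JSON object that holds its "fn" and its "kwargs". move_arm: Moves the arm, as the interface text tells. Its arguments: {"type":"object","properties":{"rows":{"type":"array","items":{"type":"array","items":{"type":"number"}}}},"required":["rows"]}

```bash
mkdir -p pics
cat > h.py <<'E'
import numpy as np,cv2,pickle
from plant import manip
def grab(n,f=None):
    d=manip.grab_frame(n)
    pickle.dump(d,open(f'pics/{f or n}.pkl','wb'));cv2.imwrite(f'pics/{f or n}.png',d['img']);return d
def load(f): return pickle.load(open(f'pics/{f}.pkl','rb'))
def ray(d,u,v,z):
    R=np.array(d['R']);t=np.array(d['t']);K=np.array(d['mtx'])
    c=-R.T@t; r=R.T@np.linalg.solve(K,[u,v,1]); return c+r*(z-c[2])/r[2]
def proj(d,X):
    p=np.array(d['mtx'])@(np.array(d['R'])@np.array(X)+np.array(d['t']));return p[:2]/p[2]
E
python3 - <<'E'
from h import *
print(manip.tip_reach,manip.state())
a=grab('top');b=grab('side');grab('wrist')
for d in(a,b):print(d['mtx'],-np.array(d['R']).T@d['t'],d['R'])
cv2.imwrite('pics/top2.png',cv2.resize(a['img'],(800,600),interpolation=cv2.INTER_CUBIC))
cv2.imwrite('pics/side2.png',cv2.resize(b['img'],(800,600),interpolation=cv2.INTER_CUBIC))
E
```

```text
0.019 {'time': 0.0, 'joint_pos': array([-1.27301347e+00,  5.33370811e-02,  1.61428315e+00,  5.59254812e-06,
        1.47601119e+00, -1.19013478e-01]), 'joint_vel': array([-7.56684252e-04, -4.87461170e-04, -1.27986817e-03,  1.96791476e-03,
        2.05051433e-04, -9.57755192e-05]), 'joint_efforts': array([-4.65578760e-04, -3.93676114e+01, -3.70180929e+01, -1.35997811e-04,
        6.89328153e-03, -3.55984191e-06]), 'tool_pos': array([ 0.25282345, -0.57087294,  0.2168818 ]), 'tool_rot': array([-1.01555986e-03,  9.78363125e-01,  2.06892622e-01, -8.82234239e-05]), 'contact_force': array([-0.23116058,  0.47412164, -0.15494601]), 'ft_torque': array([0.05397928, 0.03072008, 0.02059376]), 'grasp_force': 0.0, 'gripper_width': 0.9998401230567049}
[[431.00424383   0.         255.47608314]
 [  0.         431.00424383 190.64836579]
 [  0.           0.           1.        ]] [0.4203945  0.0248593  1.22436937] [[ 0.01888809 -0.9997556   0.01148843]
 [-0.99419119 -0.01999821 -0.10575421]
 [ 0.10595811 -0.0094242  -0.99432593]]
[[460.59125663   0.         259.28219555]
 [  0.         460.59125663 190.23854836]
 [  0.           0.           1.        ]] [ 0.47485934 -1.15801732  1.09215663] [[ 0.9982153  -0.05954803  0.0045001 ]
 [-0.03673138 -0.67165432 -0.73995357]
 [ 0.04708529  0.73846768 -0.67264289]]
```

View pics/top2.png

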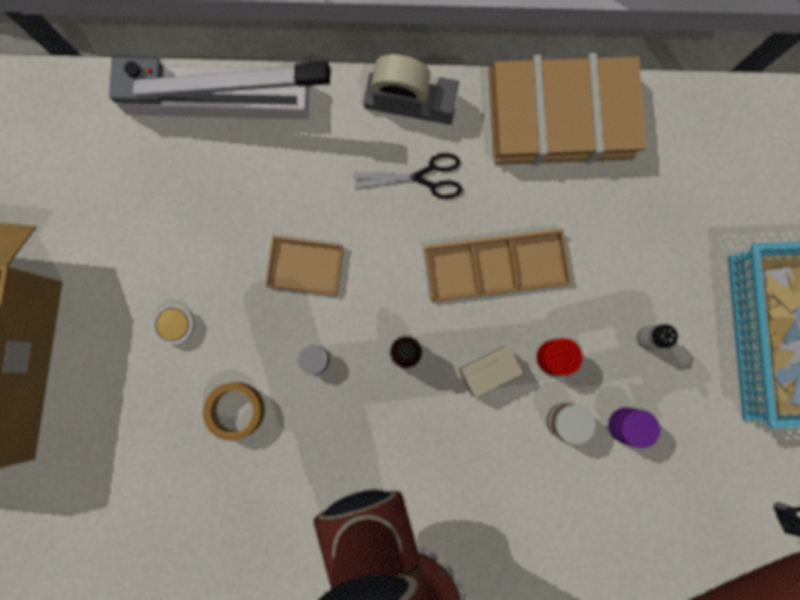

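View pics/side2.png

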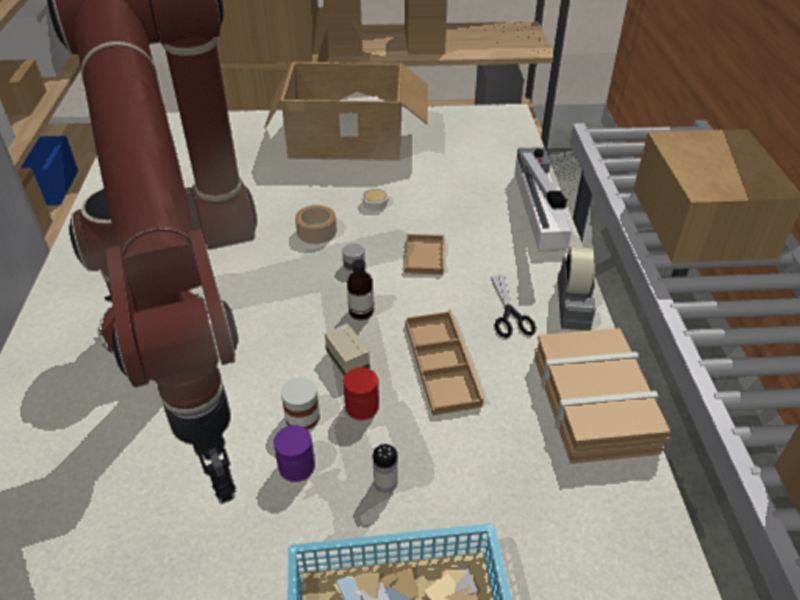

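Top view: up is +x, left is +y. In 800×600 pixels, the small tray is at (305,267), the long tray (497,266), tin (314,360), soy (405,352), carton (491,372), jar (573,425) and shaker cap (665,336). The red look-alike is at (560,357) and the purple one at (635,428).

Run:
```python
from h import *
a=load('top')['img'];b=load('side')['img']
c=a[140:295,166:448]
cv2.imwrite('pics/c1.png',cv2.resize(c[:,:141],None,fx=5,fy=3.8*5/3.8*0.76,interpolation=cv2.INTER_CUBIC))
cv2.imwrite('pics/cL.png',cv2.resize(a[140:260,166:306],None,fx=5,fy=5,interpolation=cv2.INTER_CUBIC))
cv2.imwrite('pics/cR.png',cv2.resize(a[140:290,266:446][:, :160],None,fx=4,fy=4,interpolation=cv2.INTER_CUBIC))
```

```text
(no output)
```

View pics/cL.png

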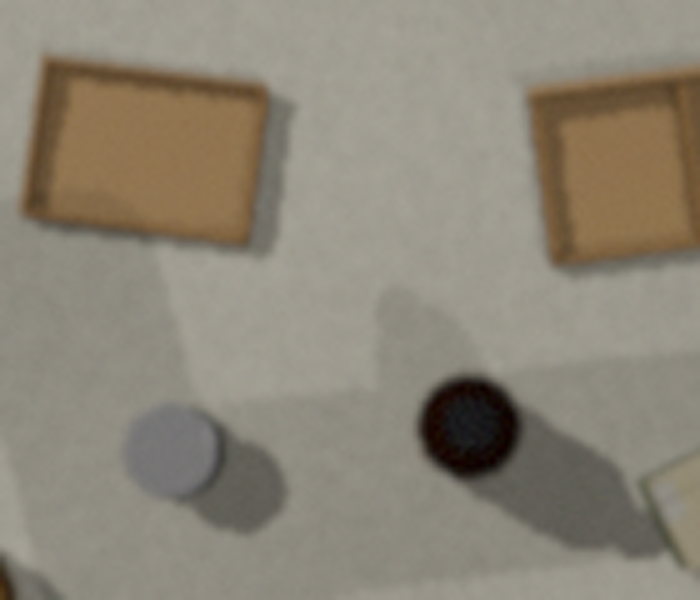

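Run:
```python
from h import *
a=load('top')['img']
cv2.imwrite('pics/cR2.png',cv2.resize(a[140:290,262:446],None,fx=4,fy=4,interpolation=cv2.INTER_CUBIC))
```

```text
(no output)
```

View pics/cR2.png

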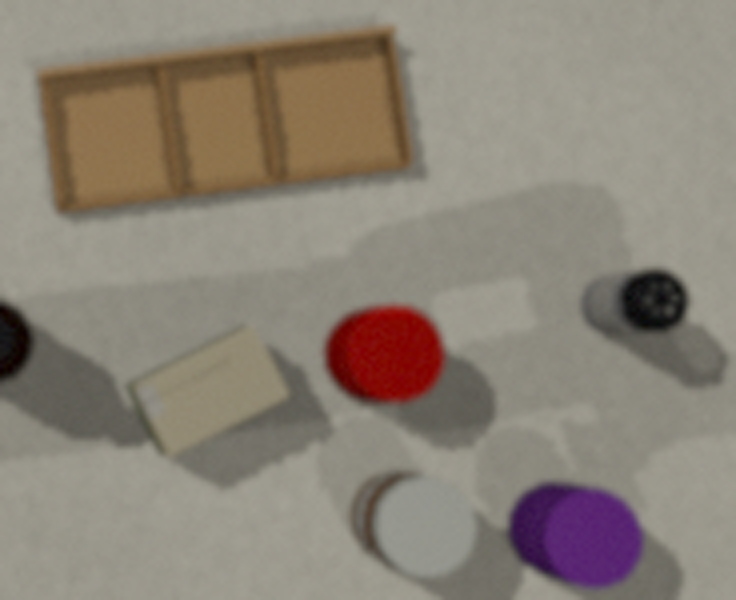

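cL crop: small tray rim corners are at (44,57), (268,88), (250,246) and (22,216). The tin top is at (172,451), the soy body (469,427) and its cap (477,427).
cR2 crop: long tray corners are at (40,72), (392,28), (410,165) and (60,212). Carton top corners are at (131,384), (247,326), (288,390) and (168,455). The jar lid is at (425,526) and the shaker cap (655,300).

Run:
```python
from h import *
d=load('top');s=load('side')
L=lambda u,v,z:ray(d,166+(u+.5)/5-.5,140+(v+.5)/5-.5,z)[:2]
R=lambda u,v,z:ray(d,262+(u+.5)/4-.5,140+(v+.5)/4-.5,z)[:2]
def side(n,p,z): q=proj(s,[*p,z])*1.5625; print(n,np.round(p,4),'side2',q.round())
def rect(n,P):
    P=np.array(P);c=P.mean(0);e=[np.linalg.norm(P[i]-P[(i+1)%4]).round(4) for i in range(4)]
    v=P[0]+P[3]-P[1]-P[2];print(n,'edges',e,'yaw of y-axis',np.arctan2(-v[0],v[1]).round(4));side(n,c,.0);return c
rect('small',[L(44,57,.02),L(268,88,.02),L(250,246,.016),L(22,216,.016)])
rect('long',[R(40,72,.026),R(392,28,.026),R(410,165,.016),R(60,212,.016)])
rect('carton',[R(131,384,.06),R(247,326,.06),R(288,390,.06),R(168,455,.06)])
side('soyb',L(469,427,.085),.085);side('soyc',L(477,427,.14),.14)
side('tin',L(172,451,.048),.048);side('jar',R(425,526,.08),.08);side('shak',R(655,300,.092),.092)
side('red',R(393,355,.08),.08);side('pur',R(593,538,.08),.08)
```

```text
small edges [np.float64(0.1281), np.float64(0.0901), np.float64(0.1297), np.float64(0.091)] yaw of y-axis -0.1149
small [0.6044 0.1859] side2 [424. 256.]
long edges [np.float64(0.2518), np.float64(0.0974), np.float64(0.2507), np.float64(0.0992)] yaw of y-axis 0.1505
long [ 0.6125 -0.1625] side2 [441. 363.]
carton edges [np.float64(0.0879), np.float64(0.0507), np.float64(0.0922), np.float64(0.0532)] yaw of y-axis 0.4932
carton [ 0.4228 -0.1454] side2 [348. 360.]
soyb [0.451 0.002] side2 [359. 282.]
soyc [ 0.4496 -0.0009] side2 [358. 263.]
tin [0.4359 0.1623] side2 [353. 249.]
jar [ 0.3358 -0.2851] side2 [299. 389.]
shak [ 0.4865 -0.4353] side2 [384. 449.]
red [ 0.4473 -0.2648] side2 [359. 378.]
pur [ 0.33   -0.3957] side2 [292. 438.]
```

```bash
cat >> h.py <<'E'
from scipy.spatial.transform import Rotation as Ro
def tray(c,yaw,x,y): return np.array(c)+Ro.from_euler('z',yaw).as_matrix()[:2,:2]@[x,y]
def go(x,y,z,th):
    """turn first (about tool z), then shift in the turned tool axes; also untilt"""
    s=manip.state();q=s['tool_rot'];R=Ro.from_quat([*q[1:],q[0]])
    th0=np.arctan2(*R.as_matrix()[[1,0],0])
    t=(th-th0+np.pi/2)%np.pi-np.pi/2   # half turn symmetric
    T=Ro.from_matrix(np.array([[np.cos(th0+t),np.sin(th0+t),0],[np.sin(th0+t),-np.cos(th0+t),0],[0,0,-1.]]).T.T)
    sh=T.inv().apply(np.array([x,y,z])-s['tool_pos'])*100
    print('t',round(s['time'],2),'pos',s['tool_pos'].round(4),'th',th0.round(3),'rotvec deg',np.degrees((R.inv()*T).as_rotvec()).round(2),'shift cm',sh.round(2),'d',np.linalg.norm(sh).round(1),'F',np.round(s['contact_force'],1),'w',round(s['gripper_width'],3),'g',round(s['grasp_force'],1),'j6',s['joint_pos'][5].round(2))
LT=([.6125,-.1625],.1505);ST=([.6044,.1859],-.115)
E
python3 -c "
from h import *
go(.45,.001,.20,.15)
for y in(.083,.006,-.077):print(tray(*LT,0,y).round(4))"
```

```text
t 0.15 pos [ 0.2529 -0.571   0.2171] th 0.417 rotvec deg [-0.09  0.   15.29] shift cm [ 28.04 -53.61   1.71] d 60.5 F [ 0.  -0.3  0.3] w 0.997 g 0.0 j6 -0.12
[ 0.6001 -0.0804]
[ 0.6116 -0.1566]
[ 0.624  -0.2386]
```

Call:
{"fn": "move_arm", "kwargs": {"rows": [[0, 0, 0, 0, 0, 5.1, 0.3], [0, 0, 0, 0, 0, 5.1, 0.3], [0, 0, 0, 0, 0, 5.1, 0.3], [1.0, -1.9, 0, 0, 0, 0, 0.3], [1.7, -3.25, 0.1, 0, 0, 0, 0.3], [1.7, -3.25, 0.1, 0, 0, 0, 0.3], [1.7, -3.25, 0.1, 0, 0, 0, 0.3], [1.7, -3.25, 0.1, 0, 0, 0, 0.3], [1.7, -3.25, 0.1, 0, 0, 0, 0.3], [1.7, -3.25, 0.1, 0, 0, 0, 0.3], [1.7, -3.25, 0.1, 0, 0, 0, 0.3], [1.7, -3.25, 0.1, 0, 0, 0, 0.3], [1.7, -3.25, 0.1, 0, 0, 0, 0.3], [1.7, -3.25, 0.1, 0, 0, 0, 0.3], [1.7, -3.25, 0.1, 0, 0, 0, 0.3], [1.7, -3.25, 0.1, 0, 0, 0, 0.3], [1.7, -3.25, 0.1, 0, 0, 0, 0.3], [1.7, -3.25, 0.1, 0, 0, 0, 0.3], [1.7, -3.25, 0.1, 0, 0, 0, 0.3], [1, -2, 0, 0, 0, 0, 0.3]]}}

```text
time: 1.82
tool_pos: [0.4465, -0.0068, 0.2027]
tool_rot: [-0.0, 0.997, 0.076, -0.0]
contact_force: [0.8, -1.0, -0.1]
gripper_width: 0.65
grasp_force: 0.0
```

Call:
{"fn": "move_arm", "kwargs": {"rows": [[0, 0, 0, 0, 0, 0, 0.3], [0, 0, 0, 0, 0, 0, 0.3]]}}

```text
time: 1.98
tool_pos: [0.4462, -0.0089, 0.2027]
tool_rot: [0.0, 0.997, 0.076, -0.0]
contact_force: [-0.5, -1.3, -0.4]
gripper_width: 0.65
grasp_force: 0.0
```

```bash
python3 -c "
from h import *
go(.45,.001,.128,.15)
a=grab('wrist','w1');print(proj(a,[.45,.001,.14]),proj(a,[.45,.001,.0]))"
```

```text
t 1.98 pos [ 0.4462 -0.0089  0.2027] th 0.153 rotvec deg [0.   0.05 0.15] shift cm [ 0.52 -0.92  7.47] d 7.5 F [-0.5 -1.3 -0.4] w 0.65 g 0.0 j6 1.23
[238.25771039 201.62323   ] [242.89620541 158.05533621]
```

View pics/w1.png

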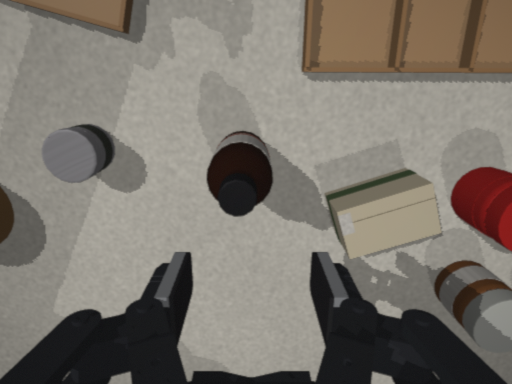

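The wrist view shows the cap at (238,195), against (238,201.6) predicted, so it is about 2 mm farther in x. The fingers straddle it cleanly.

```bash
python3 -c "
from h import *
a=load('w1');print(ray(a,238,195,.14),ray(a,70,155,.048),ray(a,307,72,.016),ray(a,128,31,.016))
print(proj(a,[*tray(*LT,-.05,.127),.016]),proj(a,[*tray(*ST,-.046,-.065),.016]))"
```

```text
[0.45475156 0.00185676 0.14      ] [0.43857933 0.1619606  0.048     ] [ 0.54571768 -0.04722896  0.016     ] [0.55516578 0.12321806 0.016     ]
[303.77195203  73.38605061] [124.15913175  35.00602526]
```

Call:
{"fn": "move_arm", "kwargs": {"rows": [[0.3, -0.3, 0, 0, 0, 0, 0.3], [0.3, -0.3, 1, 0, 0, 0, 0.3], [0.1, -0.3, 1.2, 0, 0, 0, 0.3], [0, 0, 1.3, 0, 0, 0, 0.3], [0, 0, 1.3, 0, 0, 0, 0.3], [0, 0, 1.3, 0, 0, 0, 0.3], [0, 0, 1.0, 0, 0, 0, 0.3], [0, 0, 0.4, 0, 0, 0, 0.3], [0, 0, 0, 0, 0, 0, 0.3], [0, 0, 0, 0, 0, 0, -1], [0, 0, 0, 0, 0, 0, -1], [0, 0, 0, 0, 0, 0, -1], [0, 0, 0, 0, 0, 0, -1], [0, 0, 0, 0, 0, 0, -1], [0, 0, 0, 0, 0, 0, -1], [0, 0, 0, 0, 0, 0, -1], [0, 0, 0, 0, 0, 0, -1]]}}

```text
time: 3.45
tool_pos: [0.452, 0.0001, 0.1282]
tool_rot: [0.0, 0.997, 0.075, 0.0]
contact_force: [-0.0, 0.4, -0.2]
gripper_width: 0.002
grasp_force: 0.0
```

```bash
python3 -c "
from h import *
go(*tray(*LT,0,.083),.205,.15)"
```

```text
t 3.45 pos [4.520e-01 1.000e-04 1.282e-01] th 0.15 rotvec deg [ 0.   -0.01 -0.01] shift cm [13.43 10.18 -7.68] d 18.5 F [-0.   0.4 -0.2] w 0.002 g 0.0 j6 1.26
```

The gripper shut with nothing in it, so I'll look.

```bash
python3 -c "
from h import *
a=grab('wrist','w2');b=grab('side','s2');go(.45,.0,.128,.15)
p=(proj(b,[.452,0,.128])).round().astype(int);print(p)
c=cv2.resize(b['img'][110:260,150:300],(600,600),interpolation=cv2.INTER_CUBIC)[:, :]
cv2.imwrite('pics/c2.png',np.hstack([cv2.resize(c,(400,400)),cv2.resize(a['img'],(400,400))]))"
```

```text
t 3.55 pos [4.520e-01 1.000e-04 1.281e-01] th 0.15 rotvec deg [ 0.   -0.   -0.01] shift cm [-0.2  -0.02  0.01] d 0.2 F [ 0.4  0.4 -0.1] w -0.001 g 0.0 j6 1.26
[230 171]
```

View pics/c2.png

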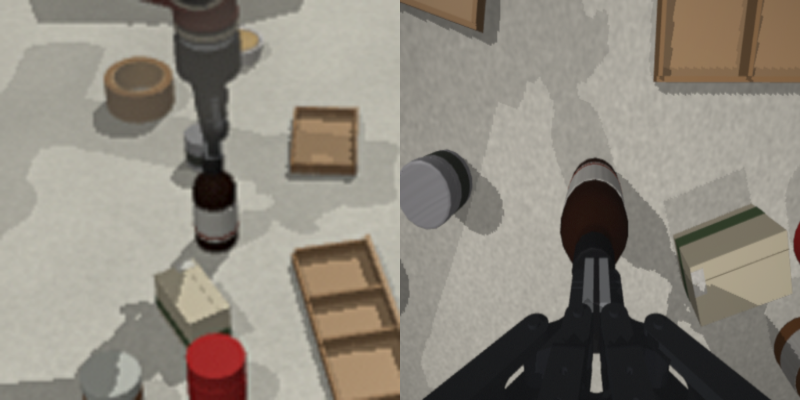

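```bash
python3 -c "
from h import *
a=load('w2');b=load('side');c=load('s2');t0=load('top')
for z in(0,.088,.14):print(proj(a,[.4525,.0015,z]),proj(c,[.4525,.0015,z]))
print(proj(a,[.452,0,.128]),proj(a,[.452,0,.109]))
d=grab('top','t2')
cv2.imwrite('pics/c3.png',np.hstack([cv2.resize(a['img'][130:300,180:330],(400,453),interpolation=cv2.INTER_CUBIC),cv2.resize(c['img'][130:215,195:270],(400,453),interpolation=cv2.INTER_CUBIC)]))"
```

```text
[250.00041353 181.50530787] [231.38872361 198.97953431]
[249.59081596 220.51473828] [230.42920571 179.72341505]
[249.15195723 262.31095452] [229.82651942 167.62838374]
[251.98663873 251.81138383] [251.89856408 235.96210298]
```

View pics/c3.png

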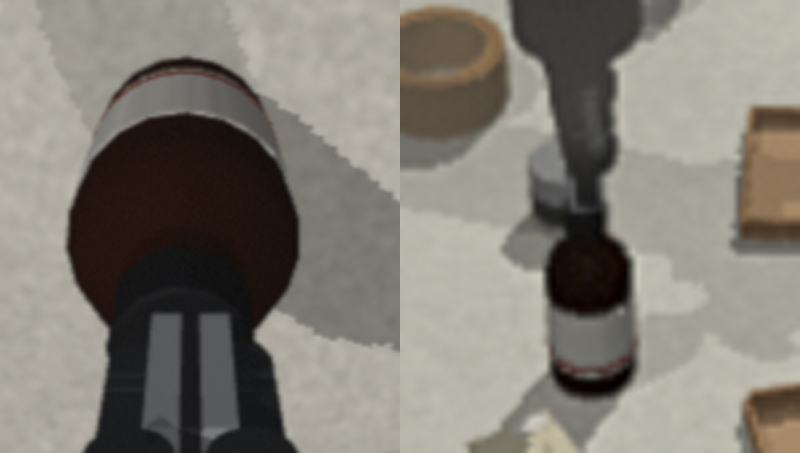

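```bash
python3 -c "
from h import *
b=load('side')
for z in(.24,.22,.20,.18):print(z,[ (proj(b,[.253+dx,-.571+dy,z])*1.5625).round() for dx,dy in((-.018,-.042),(.018,.042))])
c=load('s2')
for z in(.15,.14,.128,.109):print(z,(proj(c,[.452,0,z])))
d=load('t2')
cv2.imwrite('pics/c4.png',np.hstack([cv2.resize(b['img'][260:335,110:170],(400,500),interpolation=cv2.INTER_CUBIC),cv2.resize(c['img'][140:200,206:254],(400,500),interpolation=cv2.INTER_CUBIC)]))"
```

```text
0.24 [array([199., 501.]), array([234., 448.])]
0.22 [array([202., 509.]), array([236., 456.])]
0.2 [array([205., 517.]), array([238., 464.])]
0.18 [array([207., 525.]), array([240., 472.])]
0.15 [229.55802561 165.53583572]
0.14 [229.67793543 167.92741729]
0.128 [229.82041013 170.76905167]
0.109 [230.04289101 175.20639609]
```

View pics/c4.png

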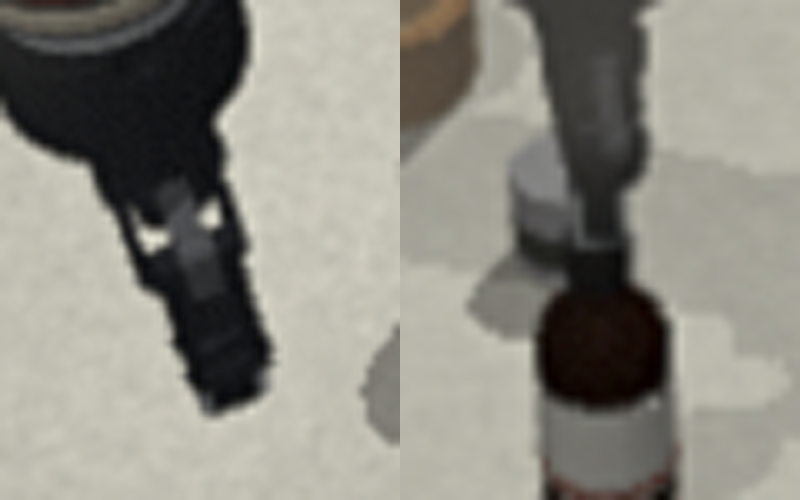

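The fingertips look about 10 mm above the reported TCP height, not 19 mm below it. I'll check that against the start picture.

```bash
python3 -c "
from h import *
b=load('side')
for z in(.25,.23,.21,.2):print(z,[ (proj(b,[.253+s*.019,-.571-s*.043,z])).round(1) for s in(1,-1)])
# wrist camera centre relative to tool, at w2 and start
for f in('wrist','w1','w2'):
  a=load(f);print(f,(-np.array(a['R']).T@a['t']).round(4), np.array(a['R']).round(3).tolist())
"
```

```text
0.25 [array([144.6, 317.7]), array([132.1, 284.5])]
0.23 [array([146.2, 322.9]), array([133.7, 289.9])]
0.21 [array([147.7, 328. ]), array([135.3, 295.1])]
0.2 [array([148.4, 330.5]), array([136.1, 297.7])]
wrist [ 0.3292 -0.5371  0.3728] [[0.406, -0.914, -0.002], [-0.865, -0.385, 0.322], [-0.295, -0.129, -0.947]]
w1 [0.5288 0.0043 0.3585] [[0.153, -0.988, -0.0], [-0.935, -0.145, 0.323], [-0.319, -0.049, -0.947]]
w2 [0.5344 0.0131 0.284 ] [[0.151, -0.989, -0.0], [-0.936, -0.143, 0.322], [-0.318, -0.048, -0.947]]
```

Call:
{"fn": "move_arm", "kwargs": {"rows": [[0, 0, -1, 0, 0, 0, 0.3], [0, 0, -1, 0, 0, 0, 0.3], [0, 0, 0, 0, 0, 0, 0.3], [0, 0, 0, 0, 0, 0, 0.3], [0, 0, 0, 0, 0, 0, 0.3], [0, 0, 0, 0, 0, 0, 0.3], [0.1, -0.1, 0.7, 0, 0, 0, 0.3], [0, 0, 0.7, 0, 0, 0, 0.3], [0, 0, 0.6, 0, 0, 0, 0.3], [0, 0, 0.4, 0, 0, 0, 0.3], [0, 0, 0.4, 0, 0, 0, 0.3], [0, 0, 0.4, 0, 0, 0, 0.3], [0, 0, 0.3, 0, 0, 0, 0.3], [0, 0, 0, 0, 0, 0, 0.3]]}}

```text
time: 4.77
tool_pos: [0.4523, 0.0013, 0.1122]
tool_rot: [-0.0, 0.997, 0.075, -0.001]
contact_force: [-0.3, -0.2, -0.2]
gripper_width: 0.648
grasp_force: 0.0
```

```bash
python3 -c "
from h import *
c=grab('side','s3');a=grab('wrist','w3')
go(.45,.001,.11,.15)
cv2.imwrite('pics/c5.png',np.hstack([cv2.resize(a['img'],(400,400)),cv2.resize(c['img'][140:200,206:254],(400,400),interpolation=cv2.INTER_CUBIC)]))"
```

```text
t 4.87 pos [0.4528 0.0012 0.1131] th 0.15 rotvec deg [-0.    0.   -0.01] shift cm [-0.28 -0.02  0.31] d 0.4 F [-0.3 -0.4 -0.2] w 0.65 g 0.0 j6 1.26
```

View pics/c5.png

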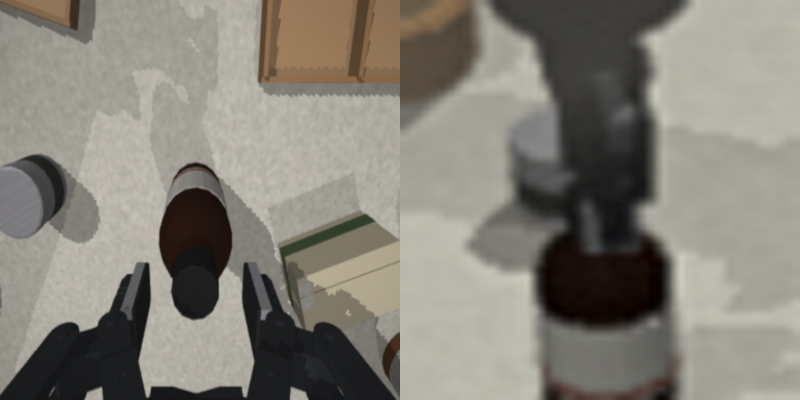

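The open fingers now straddle the cap, centred on it, with the tips about 15–20 mm below its top. I'll go a little lower and close.

Call:
{"fn": "move_arm", "kwargs": {"rows": [[0, 0, 0.4, 0, 0, 0, 0.3], [0, 0, 0.4, 0, 0, 0, 0.3], [0, 0, 0, 0, 0, 0, 0.3], [0, 0, 0, 0, 0, 0, -1], [0, 0, 0, 0, 0, 0, -1], [0, 0, 0, 0, 0, 0, -1], [0, 0, 0, 0, 0, 0, -1], [0, 0, 0, 0, 0, 0, -1], [0, 0, 0, 0, 0, 0, -1], [0, 0, 0, 0, 0, 0, -1], [0, 0, 0, 0, 0, 0, -1]]}}

```text
time: 5.78
tool_pos: [0.4531, 0.0013, 0.1055]
tool_rot: [-0.0, 0.997, 0.075, 0.0]
contact_force: [1.1, 1.0, 2.4]
gripper_width: 0.283
grasp_force: 59.1
```

```bash
python3 -c "
from h import *
go(*tray(*LT,0,.083),.105+.06,.15)"
```

```text
t 5.78 pos [0.4531 0.0013 0.1055] th 0.15 rotvec deg [-0.   -0.04 -0.01] shift cm [13.31 10.28 -5.95] d 17.8 F [1.1 1.  2.4] w 0.283 g 59.1 j6 1.26
```

Call:
{"fn": "move_arm", "kwargs": {"rows": [[0, 0, -0.5, 0, 0, 0, -1], [0, 0, -1.3, 0, 0, 0, -1], [0, 0, -1.4, 0, 0, 0, -1], [0, 0, -1.4, 0, 0, 0, -1], [0.4, 0.3, -1.4, 0, 0, 0, -1], [1.2, 0.9, 0, 0, 0, 0, -1], [1.7, 1.35, 0, 0, 0, 0, -1], [1.8, 1.4, 0, 0, 0, 0, -1], [1.8, 1.4, 0, 0, 0, 0, -1], [1.8, 1.4, 0, 0, 0, 0, -1], [1.8, 1.4, 0, 0, 0, 0, -1], [1.6, 1.2, 0, 0, 0, 0, -1], [0.9, 0.7, 0, 0, 0, 0, -1], [0.4, 0.3, 0, 0, 0, 0, -1], [0, 0, 0, 0, 0, 0, -1], [0, 0, 0, 0, 0, 0, -1]]}}

```text
time: 7.12
tool_pos: [0.6002, -0.081, 0.1645]
tool_rot: [-0.0, 0.997, 0.075, -0.001]
contact_force: [0.7, -0.1, -2.7]
gripper_width: 0.28
grasp_force: 59.1
```

```bash
python3 -c "
from h import *
go(*tray(*LT,0,.083),.1095,.15)
c=grab('side','s4');a=grab('wrist','w4')
cv2.imwrite('pics/c6.png',np.hstack([cv2.resize(a['img'],(400,400)),cv2.resize(c['img'][110:270,206:334],(400,400),interpolation=cv2.INTER_CUBIC)]))"
```

```text
t 7.12 pos [ 0.6002 -0.081   0.1645] th 0.15 rotvec deg [-0.04  0.09 -0.02] shift cm [-0.   -0.06  5.5 ] d 5.5 F [ 0.7 -0.1 -2.7] w 0.28 g 59.1 j6 1.16
```

View pics/c6.png

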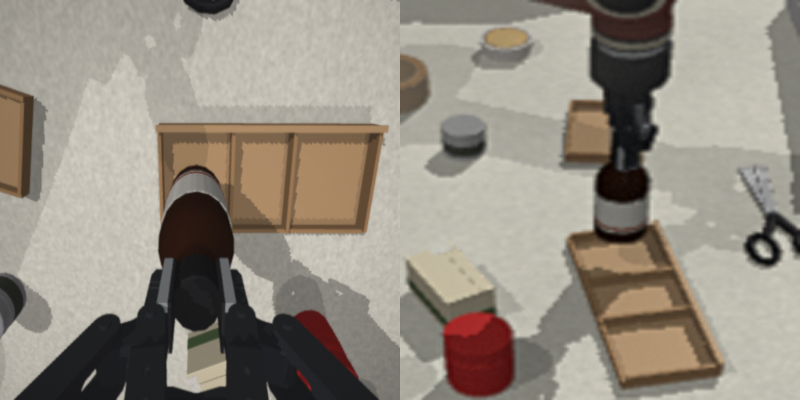

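The bottle hangs upright over the left bay. The −2.7 N reading matches its weight.

Call:
{"fn": "move_arm", "kwargs": {"rows": [[0, 0, 0.8, 0, 0, 0, -1], [0, 0, 1.0, 0, 0, 0, -1], [0, 0, 1.0, 0, 0, 0, -1], [0, 0, 0.8, 0, 0, 0, -1], [0, 0, 0.6, 0, 0, 0, -1], [0, 0, 0.4, 0, 0, 0, -1], [0, 0, 0.2, 0, 0, 0, -1], [0, 0, 0.2, 0, 0, 0, -1], [0, 0, 0.1, 0, 0, 0, -1], [0, 0, 0.1, 0, 0, 0, -1], [0, 0, 0.1, 0, 0, 0, -1], [0, 0, 0, 0, 0, 0, -1], [0, 0, 0, 0, 0, 0, -1]]}}

```text
time: 8.3
tool_pos: [0.6009, -0.0811, 0.1123]
tool_rot: [0.0, 0.997, 0.075, 0.0]
contact_force: [-0.1, -0.5, -3.0]
gripper_width: 0.283
grasp_force: 59.2
```

Call:
{"fn": "move_arm", "kwargs": {"rows": [[0, 0, 0.1, 0, 0, 0, -1], [0, 0, 0.1, 0, 0, 0, -1], [0, 0, 0, 0, 0, 0, -1]]}}

```text
time: 8.55
tool_pos: [0.6006, -0.0811, 0.1099]
tool_rot: [-0.0, 0.997, 0.075, -0.0]
contact_force: [0.9, -0.1, -3.1]
gripper_width: 0.28
grasp_force: 59.2
```

Call:
{"fn": "move_arm", "kwargs": {"rows": [[0, 0, 0.1, 0, 0, 0, -1], [0, 0, 0, 0, 0, 0, -1]]}}

```text
time: 8.72
tool_pos: [0.601, -0.0811, 0.1095]
tool_rot: [0.0, 0.997, 0.075, 0.0]
contact_force: [-0.3, -0.1, -1.1]
gripper_width: 0.28
grasp_force: 59.4
```

Call:
{"fn": "move_arm", "kwargs": {"rows": [[0, 0, 0.05, 0, 0, 0, -1], [0, 0, 0, 0, 0, 0, -1]]}}

```text
time: 8.88
tool_pos: [0.6012, -0.0811, 0.1095]
tool_rot: [0.0, 0.997, 0.075, 0.001]
contact_force: [-0.6, 0.3, 1.0]
gripper_width: 0.286
grasp_force: 59.5
```

Contact made gently. Release and lift, then turn for the jar.

Call:
{"fn": "move_arm", "kwargs": {"rows": [[0, 0, 0, 0, 0, 0, 0.2], [0, 0, 0, 0, 0, 0, 0.2], [0, 0, 0, 0, 0, 0, 0.2], [0, 0, 0, 0, 0, 0, 0.2], [0, 0, 0, 0, 0, 0, 0.2], [0, 0, -0.6, 0, 0, 0, 0.2], [0, 0, -1, 0, 0, 0, 0.2], [0, 0, -1.5, 0, 0, 0, 0.2], [0, 0, -1.5, 0, 0, 0, 0.2], [0, 0, -1.4, 0, 0, 0, 0.2], [0, 0, 0, 0, 0, 6.8, 1], [0, 0, 0, 0, 0, 6.8, 1], [0, 0, 0, 0, 0, 6.8, 1], [0, 0, 0, 0, 0, 6.8, 1], [0, 0, 0, 0, 0, 6.8, 1], [0, 0, 0, 0, 0, 6.8, 1], [0, 0, 0, 0, 0, 6.8, 1], [0, 0, 0, 0, 0, 6, 1], [0, 0, 0, 0, 0, 0, 1]]}}

```text
time: 10.47
tool_pos: [0.6011, -0.0812, 0.1698]
tool_rot: [-0.0, 0.924, -0.384, 0.001]
contact_force: [0.6, -0.1, 0.2]
gripper_width: 0.999
grasp_force: 0.0
```

```bash
python3 -c "
from h import *
go(.336,-.285,.14,-.785)
c=grab('side','s5')"
```

```text
t 10.47 pos [ 0.6011 -0.0812  0.1698] th -0.787 rotvec deg [-0.04 -0.07 -0.13] shift cm [-4.35 33.16  2.98] d 33.6 F [ 0.6 -0.1  0.2] w 0.999 g 0.0 j6 2.1
```

Call:
{"fn": "move_arm", "kwargs": {"rows": [[-0.2, 1.2, 0, 0, 0, 0, 1], [-0.4, 3, 0, 0, 0, 0, 1], [-0.4, 3, 0, 0, 0, 0, 1], [-0.4, 3, 0, 0, 0, 0, 1], [-0.4, 3, 0, 0, 0, 0, 1], [-0.4, 3, 0, 0, 0, 0, 1], [-0.4, 3, 0, 0, 0, 0, 1], [-0.4, 3, 0.5, 0, 0, 0, 1], [-0.4, 3, 0.5, 0, 0, 0, 1], [-0.4, 3, 0.5, 0, 0, 0, 1], [-0.4, 3, 0.5, 0, 0, 0, 1], [-0.2, 1.4, 0.5, 0, 0, 0, 1], [0, 0.5, 0.5, 0, 0, 0, 1], [0, 0, 0, 0, 0, 0, 1], [0, 0, 0, 0, 0, 0, 1]]}}

```text
time: 11.77
tool_pos: [0.3355, -0.2837, 0.1385]
tool_rot: [-0.0, 0.924, -0.383, -0.0]
contact_force: [1.3, -0.2, 0.7]
gripper_width: 0.998
grasp_force: 0.0
```

```bash
python3 -c "
from h import *
go(.336,-.285,.03,-.785)
c=load('s5');a=grab('wrist','w5');d=grab('top','t5')
cv2.imwrite('pics/c7.png',np.hstack([cv2.resize(a['img'],(400,400)),cv2.resize(c['img'][110:270,206:334],(400,400),interpolation=cv2.INTER_CUBIC)]))
for z in(0,.08):print(proj(a,[.336,-.285,z])*[400/512,400/384])
"
```

```text
t 11.77 pos [ 0.3355 -0.2837  0.1385] th -0.785 rotvec deg [-0.03  0.02 -0.02] shift cm [ 0.13  0.06 10.85] d 10.8 F [ 1.3 -0.2  0.7] w 0.998 g 0.0 j6 1.48
[197.20521668 184.22577905]
[197.52646361 216.9270298 ]
```

View pics/c7.png

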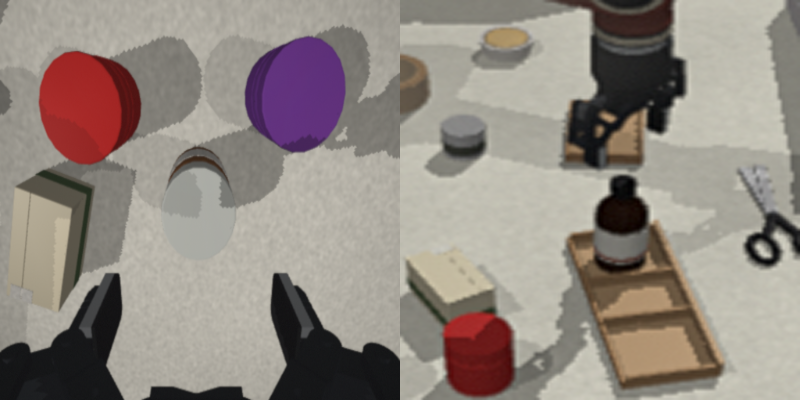

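The soy bottle stands in the left bay. The jar lid is at panel (198,215), as predicted at (197.5,217). Descending.

Call:
{"fn": "move_arm", "kwargs": {"rows": [[0.1, 0.1, 1, 0, 0, 0, 1], [0, 0, 1.5, 0, 0, 0, 1], [0, 0, 1.5, 0, 0, 0, 1], [0, 0, 1.5, 0, 0, 0, 1], [0, 0, 1.5, 0, 0, 0, 1], [0, 0, 1.5, 0, 0, 0, 1], [0, 0, 1.2, 0, 0, 0, 1], [0, 0, 0.8, 0, 0, 0, 1], [0, 0, 0.3, 0, 0, 0, 1], [0, 0, 0, 0, 0, 0, 1], [0, 0, 0, 0, 0, 0, -1], [0, 0, 0, 0, 0, 0, -1], [0, 0, 0, 0, 0, 0, -1], [0, 0, 0, 0, 0, 0, -1], [0, 0, 0, 0, 0, 0, -1], [0, 0, 0, 0, 0, 0, -1], [0, 0, 0, 0, 0, 0, -1]]}}

```text
time: 13.28
tool_pos: [0.3364, -0.2863, 0.0319]
tool_rot: [0.001, 0.924, -0.383, 0.001]
contact_force: [1.0, 0.3, 6.1]
gripper_width: 0.759
grasp_force: 66.7
```

```bash
python3 -c "
from h import *
go(*tray(*LT,0,-.077),.1,-.785)"
```

```text
t 13.28 pos [ 0.3364 -0.2863  0.0319] th -0.786 rotvec deg [ 0.01 -0.16 -0.04] shift cm [ 16.98 -23.71  -6.81] d 29.9 F [1.  0.3 6.1] w 0.759 g 66.7 j6 1.48
```

Call:
{"fn": "move_arm", "kwargs": {"rows": [[0, 0, -0.5, 0, 0, 0, -1], [0, 0, -1.3, 0, 0, 0, -1], [0, 0, -1.8, 0, 0, 0, -1], [0, 0, -1.8, 0, 0, 0, -1], [0, 0, -1.8, 0, 0, 0, -1], [0, 0, -1.8, 0, 0, 0, -1], [0, 0, -1.5, 0, 0, 0, -1], [0, 0, -0.5, 0, 0, 0, -1], [0.8, -1.1, 0, 0, 0, 0, -1], [1.6, -2.2, 0, 0, 0, 0, -1], [1.8, -2.5, 0, 0, 0, 0, -1], [1.8, -2.5, 0, 0, 0, 0, -1], [1.8, -2.5, 0, 0, 0, 0, -1], [1.8, -2.5, 0, 0, 0, 0, -1], [1.8, -2.5, 0, 0, 0, 0, -1], [1.8, -2.5, 0, 0, 0, 0, -1], [1.8, -2.5, 0, 0, 0, 0, -1], [1.2, -1.8, 0, 0, 0, 0, -1], [0.6, -0.9, 0, 0, 0, 0, -1], [0, 0, 0, 0, 0, 0, -1]]}}

```text
time: 14.95
tool_pos: [0.6211, -0.2371, 0.1387]
tool_rot: [-0.0, 0.924, -0.382, -0.001]
contact_force: [-2.0, 0.6, -2.2]
gripper_width: 0.758
grasp_force: 67.1
```

```bash
python3 -c "
from h import *
go(*tray(*LT,0,-.077),.0359,-.785)"
```

```text
t 14.95 pos [ 0.6211 -0.2371  0.1387] th -0.784 rotvec deg [0.03 0.14 0.05] shift cm [ 0.32 -0.1  10.28] d 10.3 F [-2.   0.6 -2.2] w 0.758 g 67.1 j6 1.88
```

Call:
{"fn": "move_arm", "kwargs": {"rows": [[0.3, -0.1, 0.8, 0, 0, 0, -1], [0, 0, 1.4, 0, 0, 0, -1], [0, 0, 1.6, 0, 0, 0, -1], [0, 0, 1.6, 0, 0, 0, -1], [0, 0, 1.6, 0, 0, 0, -1], [0, 0, 1.2, 0, 0, 0, -1], [0, 0, 0.8, 0, 0, 0, -1], [0, 0, 0.5, 0, 0, 0, -1], [0, 0, 0.2, 0, 0, 0, -1], [0, 0, 0.1, 0, 0, 0, -1], [0, 0, 0.1, 0, 0, 0, -1], [0, 0, 0, 0, 0, 0, -1], [0, 0, 0, 0, 0, 0, -1]]}}

```text
time: 16.03
tool_pos: [0.6239, -0.2397, 0.0425]
tool_rot: [0.0, 0.924, -0.383, 0.001]
contact_force: [0.6, -0.1, -1.5]
gripper_width: 0.753
grasp_force: 67.1
```

Call:
{"fn": "move_arm", "kwargs": {"rows": [[0, 0, 0.1, 0, 0, 0, -1], [0, 0, 0.05, 0, 0, 0, -1], [0, 0, 0, 0, 0, 0, -1]]}}

```text
time: 16.28
tool_pos: [0.6233, -0.2395, 0.0402]
tool_rot: [0.0, 0.924, -0.383, 0.0]
contact_force: [0.1, -0.3, -3.0]
gripper_width: 0.755
grasp_force: 67.1
```

Call:
{"fn": "move_arm", "kwargs": {"rows": [[0, 0, 0.1, 0, 0, 0, -1], [0, 0, 0, 0, 0, 0, -1]]}}

```text
time: 16.45
tool_pos: [0.6232, -0.2394, 0.0389]
tool_rot: [-0.0, 0.924, -0.383, -0.0]
contact_force: [0.2, -0.7, -1.9]
gripper_width: 0.753
grasp_force: 67.1
```

Call:
{"fn": "move_arm", "kwargs": {"rows": [[0, 0, 0.1, 0, 0, 0, -1], [0, 0, 0, 0, 0, 0, -1]]}}

```text
time: 16.62
tool_pos: [0.6232, -0.2394, 0.0378]
tool_rot: [-0.0, 0.924, -0.383, -0.0]
contact_force: [-0.2, 0.2, -1.8]
gripper_width: 0.757
grasp_force: 67.1
```

Call:
{"fn": "move_arm", "kwargs": {"rows": [[0, 0, 0.1, 0, 0, 0, -1], [0, 0, 0, 0, 0, 0, -1]]}}

```text
time: 16.78
tool_pos: [0.6233, -0.2395, 0.0369]
tool_rot: [-0.0, 0.924, -0.383, -0.0]
contact_force: [-0.4, -0.2, -2.4]
gripper_width: 0.757
grasp_force: 67.1
```

Call:
{"fn": "move_arm", "kwargs": {"rows": [[0, 0, 0.05, 0, 0, 0, -1], [0, 0, 0, 0, 0, 0, -1]]}}

```text
time: 16.95
tool_pos: [0.6233, -0.2395, 0.0365]
tool_rot: [-0.0, 0.924, -0.383, -0.0]
contact_force: [0.1, -0.5, -1.8]
gripper_width: 0.756
grasp_force: 67.1
```

Call:
{"fn": "move_arm", "kwargs": {"rows": [[0, 0, 0.1, 0, 0, 0, -1], [0, 0, 0, 0, 0, 0, -1]]}}

```text
time: 17.12
tool_pos: [0.6235, -0.2396, 0.036]
tool_rot: [0.0, 0.924, -0.383, 0.0]
contact_force: [-0.7, 0.8, -0.0]
gripper_width: 0.757
grasp_force: 67.1
```

Call:
{"fn": "move_arm", "kwargs": {"rows": [[0, 0, 0.05, 0, 0, 0, -1], [0, 0, 0, 0, 0, 0, -1]]}}

```text
time: 17.28
tool_pos: [0.6236, -0.2396, 0.036]
tool_rot: [0.0, 0.924, -0.383, 0.0]
contact_force: [-2.5, 1.2, 2.7]
gripper_width: 0.751
grasp_force: 67.1
```

Call:
{"fn": "move_arm", "kwargs": {"rows": [[0, 0, 0.05, 0, 0, 0, -1], [0, 0, 0, 0, 0, 0, -1]]}}

```text
time: 17.45
tool_pos: [0.6236, -0.2396, 0.036]
tool_rot: [0.0, 0.924, -0.383, 0.0]
contact_force: [-3.8, 1.2, 5.7]
gripper_width: 0.756
grasp_force: 67.4
```

Jar is down gently. Release, lift, turn.

Call:
{"fn": "move_arm", "kwargs": {"rows": [[0, 0, 0, 0, 0, 0, 1], [0, 0, 0, 0, 0, 0, 1], [0, 0, 0, 0, 0, 0, 1], [0, 0, 0, 0, 0, 0, 1], [0, 0, -0.5, 0, 0, 0, 1], [0, 0, -1.2, 0, 0, 0, 1], [0, 0, -2, 0, 0, 0, 1], [0, 0, -2, 0, 0, 0, 1], [0, 0, -2, 0, 0, 0, 1], [0, 0, -2, 0, 0, 0, 1], [0, 0, -1.5, 0, 0, 0, 1], [0, 0, 0, 0, 0, 6, 0.6], [0, 0, 0, 0, 0, 6, 0.6], [0, 0, 0, 0, 0, 6, 0.6], [0, 0, 0, 0, 0, 6, 0.6], [0, 0, 0, 0, 0, 6, 0.6], [0, 0, 0, 0, 0, 6, 0.6], [0, 0, 0, 0, 0, 0, 0.6]]}}

```text
time: 18.95
tool_pos: [0.6234, -0.2396, 0.1473]
tool_rot: [-0.0, 0.76, -0.65, 0.0]
contact_force: [0.0, 0.7, 0.7]
gripper_width: 0.8
grasp_force: 0.0
```

```bash
python3 -c "
from h import *
go(.4865,-.4353,.14,-1.42)"
```

```text
t 18.95 pos [ 0.6234 -0.2396  0.1473] th -1.416 rotvec deg [-0.03 -0.02  0.25] shift cm [17.29 16.48  0.73] d 23.9 F [0.  0.7 0.7] w 0.8 g 0.0 j6 2.51
```

Call:
{"fn": "move_arm", "kwargs": {"rows": [[0.7, 0.6, 0, 0, 0, 0, 0.6], [1.6, 1.5, 0, 0, 0, 0, 0.6], [2.0, 1.9, 0, 0, 0, 0, 0.6], [2.0, 1.9, 0, 0, 0, 0, 0.6], [2.0, 1.9, 0, 0, 0, 0, 0.6], [2.0, 1.9, 0, 0, 0, 0, 0.6], [2.0, 1.9, 0, 0, 0, 0, 0.6], [2.0, 1.9, 0, 0, 0, 0, 0.6], [1.8, 1.8, 0, 0, 0, 0, 0.6], [0.9, 0.9, 0, 0, 0, 0, 0.6], [0.3, 0.3, 0, 0, 0, 0, 0.6], [0, 0, 0, 0, 0, 0, 0.6], [0, 0, 0, 0, 0, 0, 0.6]]}}

```text
time: 20.03
tool_pos: [0.4877, -0.4355, 0.1466]
tool_rot: [-0.0, 0.761, -0.649, -0.0]
contact_force: [-0.3, -0.5, 0.2]
gripper_width: 0.798
grasp_force: 0.0
```

```bash
python3 -c "
from h import *
go(.4865,-.4353,.04,-1.42)
a=grab('wrist','w6');b=grab('side','s6');d=grab('top','t6')
cv2.imwrite('pics/c8.png',np.hstack([cv2.resize(a['img'],(400,400)),cv2.resize(b['img'][150:330,176:320],(400,500),interpolation=cv2.INTER_CUBIC)[:400]]))
for z in(0,.092):print(proj(a,[.4865,-.4353,z])*[400/512,400/384])
"
```

```text
t 20.03 pos [ 0.4877 -0.4355  0.1466] th -1.413 rotvec deg [-0.02  0.03  0.39] shift cm [-0.04  0.12 10.66] d 10.7 F [-0.3 -0.5  0.2] w 0.798 g 0.0 j6 2.14
[197.50992447 183.15722713]
[198.02514099 220.9224147 ]
```

View pics/c8.png

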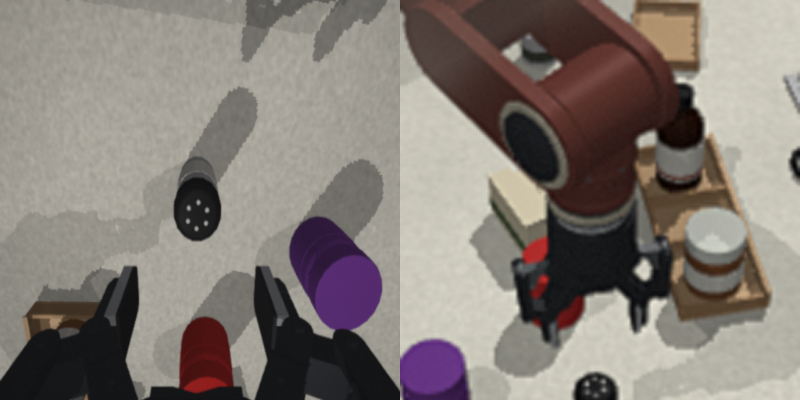

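The jar sits in the right bay. The shaker cap is at panel (198,210), so it lies about 3 mm farther along tool x than planned.

Call:
{"fn": "move_arm", "kwargs": {"rows": [[0.2, 0.1, 1, 0, 0, 0.3, 0.6], [0.1, 0, 1.5, 0, 0, 0, 0.6], [0, 0, 1.8, 0, 0, 0, 0.6], [0, 0, 1.8, 0, 0, 0, 0.6], [0, 0, 1.8, 0, 0, 0, 0.6], [0, 0, 1.5, 0, 0, 0, 0.6], [0, 0, 1.0, 0, 0, 0, 0.6], [0, 0, 0.6, 0, 0, 0, 0.6], [0, 0, 0.1, 0, 0, 0, 0.6], [0, 0, 0, 0, 0, 0, 0.6], [0, 0, 0, 0, 0, 0, -1], [0, 0, 0, 0, 0, 0, -1], [0, 0, 0, 0, 0, 0, -1], [0, 0, 0, 0, 0, 0, -1], [0, 0, 0, 0, 0, 0, -1], [0, 0, 0, 0, 0, 0, -1], [0, 0, 0, 0, 0, 0, -1], [0, 0, 0, 0, 0, 0, -1]]}}

```text
time: 21.68
tool_pos: [0.4877, -0.4402, 0.0373]
tool_rot: [0.0, 0.759, -0.652, 0.001]
contact_force: [-0.3, 0.7, 6.2]
gripper_width: 0.477
grasp_force: 60.7
```

```bash
python3 -c "
from h import *
go(*tray(*LT,0,.006),.2,-1.42)"
```

```text
t 21.68 pos [ 0.4877 -0.4402  0.0373] th -1.419 rotvec deg [-0.09 -0.14  0.04] shift cm [-26.18 -16.51 -16.27] d 35.0 F [-0.3  0.7  6.2] w 0.477 g 60.7 j6 2.14
```

Call:
{"fn": "move_arm", "kwargs": {"rows": [[0, 0, -0.5, 0, 0, 0, -1], [0, 0, -1.5, 0, 0, 0, -1], [0, 0, -2, 0, 0, 0, -1], [0, 0, -2, 0, 0, 0, -1], [0, 0, -2, 0, 0, 0, -1], [0, 0, -2, 0, 0, 0, -1], [0, 0, -1.5, 0, 0, 0, -1], [-0.9, -0.6, 0, 0, 0, 0, -1], [-2, -1.2, 0, 0, 0, 0, -1], [-2.5, -1.6, 0, 0, 0, 0, -1], [-2.5, -1.6, 0, 0, 0, 0, -1], [-2.5, -1.6, 0, 0, 0, 0, -1], [-2.5, -1.6, 0, 0, 0, 0, -1], [-2.5, -1.6, 0, 0, 0, 0, -1], [-2.5, -1.6, 0, 0, 0, 0, -1], [-2.5, -1.6, 0, 0, 0, 0, -1], [-2.5, -1.6, 0, 0, 0, 0, -1], [-2, -1.2, 0, 0, 0, 0, -1], [-1.2, -0.6, 0, 0, 0, 0, -1], [0, 0, 0, 0, 0, 0, -1]]}}

```text
time: 23.35
tool_pos: [0.6094, -0.1532, 0.1493]
tool_rot: [0.0, 0.76, -0.65, -0.001]
contact_force: [0.4, -0.6, -1.6]
gripper_width: 0.48
grasp_force: 60.7
```

```bash
python3 -c "
from h import *
go(*tray(*LT,0,.006),.0413,-1.42)
d=grab('top','t7');a=grab('wrist','w7')"
```

```text
t 23.35 pos [ 0.6094 -0.1532  0.1493] th -1.416 rotvec deg [0.1  0.11 0.24] shift cm [ 0.36 -0.16 10.8 ] d 10.8 F [ 0.4 -0.6 -1.6] w 0.48 g 60.7 j6 2.62
```

Call:
{"fn": "move_arm", "kwargs": {"rows": [[0.2, -0.1, 0.8, 0, 0, 0.2, -1], [0.2, -0.1, 1.4, 0, 0, 0, -1], [0, 0, 1.6, 0, 0, 0, -1], [0, 0, 1.6, 0, 0, 0, -1], [0, 0, 1.6, 0, 0, 0, -1], [0, 0, 1.5, 0, 0, 0, -1], [0, 0, 0.9, 0, 0, 0, -1], [0, 0, 0.5, 0, 0, 0, -1], [0, 0, 0.2, 0, 0, 0, -1], [0, 0, 0.1, 0, 0, 0, -1], [0, 0, 0.1, 0, 0, 0, -1], [0, 0, 0.1, 0, 0, 0, -1], [0, 0, 0, 0, 0, 0, -1], [0, 0, 0, 0, 0, 0, -1]]}}

```text
time: 24.62
tool_pos: [0.6125, -0.1602, 0.0473]
tool_rot: [-0.0, 0.758, -0.653, 0.001]
contact_force: [1.4, 0.3, -1.1]
gripper_width: 0.481
grasp_force: 60.7
```

Call:
{"fn": "move_arm", "kwargs": {"rows": [[0, 0, 0.1, 0, 0, 0, -1], [0, 0, 0, 0, 0, 0, -1]]}}

```text
time: 24.78
tool_pos: [0.6122, -0.1602, 0.0457]
tool_rot: [-0.0, 0.757, -0.653, 0.0]
contact_force: [-0.7, 0.2, -1.5]
gripper_width: 0.477
grasp_force: 60.7
```

Call:
{"fn": "move_arm", "kwargs": {"rows": [[0, 0, 0.1, 0, 0, 0, -1], [0, 0, 0, 0, 0, 0, -1]]}}

```text
time: 24.95
tool_pos: [0.612, -0.1601, 0.0444]
tool_rot: [0.0, 0.757, -0.653, -0.0]
contact_force: [-0.4, -0.6, -1.4]
gripper_width: 0.478
grasp_force: 60.7
```

Call:
{"fn": "move_arm", "kwargs": {"rows": [[0, 0, 0.1, 0, 0, 0, -1], [0, 0, 0, 0, 0, 0, -1]]}}

```text
time: 25.12
tool_pos: [0.612, -0.1601, 0.0434]
tool_rot: [0.0, 0.757, -0.653, -0.0]
contact_force: [0.1, -0.6, -1.6]
gripper_width: 0.475
grasp_force: 60.7
```

Call:
{"fn": "move_arm", "kwargs": {"rows": [[-0.2, 0, 0.1, 0, 0, 0, -1], [0, 0, 0, 0, 0, 0, -1]]}}

```text
time: 25.28
tool_pos: [0.6116, -0.1578, 0.0423]
tool_rot: [0.0, 0.757, -0.653, -0.0]
contact_force: [0.3, 0.5, -1.3]
gripper_width: 0.477
grasp_force: 60.7
```

Call:
{"fn": "move_arm", "kwargs": {"rows": [[0, 0, 0.1, 0, 0, 0, -1], [0, 0, 0, 0, 0, 0, -1]]}}

```text
time: 25.45
tool_pos: [0.6117, -0.1581, 0.0414]
tool_rot: [0.0, 0.757, -0.653, -0.0]
contact_force: [-0.7, 0.2, -0.9]
gripper_width: 0.479
grasp_force: 60.7
```

Call:
{"fn": "move_arm", "kwargs": {"rows": [[0, 0, 0.1, 0, 0, 0, -1], [0, 0, 0, 0, 0, 0, -1]]}}

```text
time: 25.62
tool_pos: [0.612, -0.1582, 0.0413]
tool_rot: [-0.0, 0.757, -0.653, 0.0]
contact_force: [-1.5, 0.5, 2.6]
gripper_width: 0.481
grasp_force: 61.0
```

Release, lift, and turn back −200° to keep joint 6 in range for the carton.

Call:
{"fn": "move_arm", "kwargs": {"rows": [[0, 0, 0, 0, 0, 0, 0.5], [0, 0, 0, 0, 0, 0, 0.5], [0, 0, 0, 0, 0, 0, 0.5], [0, 0, 0, 0, 0, 0, 0.5], [0, 0, -0.5, 0, 0, 0, 0.5], [0, 0, -1.2, 0, 0, 0, 0.5], [0, 0, -2, 0, 0, 0, 0.5], [0, 0, -2, 0, 0, 0, 0.5], [0, 0, -2, 0, 0, 0, 0.5], [0, 0, -2, 0, 0, 0, 0.5], [0, 0, -2, 0, 0, -4, 0.5], [0, 0, -1, 0, 0, -7, 0.5], [0, 0, 0, 0, 0, -7, 0.5], [0, 0, 0, 0, 0, -7, 0.5], [0, 0, 0, 0, 0, -7, 0.5], [0, 0, 0, 0, 0, -7, 0.5], [0, 0, 0, 0, 0, -7, 0.5], [0, 0, 0, 0, 0, -7, 0.5], [0, 0, 0, 0, 0, -7, 0.5], [0, 0, 0, 0, 0, -7, 0.5]]}}

```text
time: 27.28
tool_pos: [0.6122, -0.1583, 0.1691]
tool_rot: [0.0, 0.992, -0.123, 0.001]
contact_force: [-0.3, 0.5, 0.3]
gripper_width: 0.75
grasp_force: 0.0
```

Call:
{"fn": "move_arm", "kwargs": {"rows": [[0, 0, 0, 0, 0, -7, 0.8], [0, 0, 0, 0, 0, -7, 0.8], [0, 0, 0, 0, 0, -7, 0.8], [0, 0, 0, 0, 0, -7, 0.8], [0, 0, 0, 0, 0, -7, 0.8], [0, 0, 0, 0, 0, -7, 0.8], [0, 0, 0, 0, 0, -7, 0.8], [0, 0, 0, 0, 0, -7, 0.8], [0, 0, 0, 0, 0, -7, 0.8], [0, 0, 0, 0, 0, -7, 0.8], [0, 0, 0, 0, 0, -7, 0.8], [0, 0, 0, 0, 0, -7, 0.8], [0, 0, 0, 0, 0, -7, 0.8], [0, 0, 0, 0, 0, -7, 0.8], [0, 0, 0, 0, 0, -7, 0.8], [0, 0, 0, 0, 0, -7, 0.8], [0, 0, 0, 0, 0, -7, 0.8], [0, 0, 0, 0, 0, -7, 0.8], [0, 0, 0, 0, 0, -5, 0.8], [0, 0, 0, 0, 0, 0, 0.8]]}}

```text
time: 28.95
tool_pos: [0.6122, -0.1583, 0.169]
tool_rot: [0.001, 0.526, 0.851, 0.0]
contact_force: [0.2, -0.1, 0.1]
gripper_width: 0.9
grasp_force: 0.0
```

```bash
python3 -c "
from h import *
go(.4228,-.1454,.14,.493+np.pi/2)"
```

```text
t 28.95 pos [ 0.6122 -0.1583  0.169 ] th 2.034 rotvec deg [ 0.06  0.07 -1.69] shift cm [ 10.1  -16.07   2.9 ] d 19.2 F [ 0.2 -0.1  0.1] w 0.9 g 0.0 j6 -0.83
```

Call:
{"fn": "move_arm", "kwargs": {"rows": [[0, 0, 0, 0, 0, -1.7, 0.8], [0.8, -1.1, 0, 0, 0, 0, 0.8], [1.3, -2.1, 0, 0, 0, 0, 0.8], [1.5, -2.4, 0.5, 0, 0, 0, 0.8], [1.5, -2.4, 0.5, 0, 0, 0, 0.8], [1.5, -2.4, 0.5, 0, 0, 0, 0.8], [1.5, -2.4, 0.5, 0, 0, 0, 0.8], [1.2, -2.0, 0.5, 0, 0, 0, 0.8], [0.6, -0.9, 0.4, 0, 0, 0, 0.8], [0.2, -0.4, 0, 0, 0, 0, 0.8], [0, 0, 0, 0, 0, 0, 0.8], [0, 0, 0, 0, 0, 0, 0.8]]}}

```text
time: 29.95
tool_pos: [0.423, -0.1455, 0.1397]
tool_rot: [0.001, 0.514, 0.858, 0.0]
contact_force: [-0.5, -0.4, 0.2]
gripper_width: 0.901
grasp_force: 0.0
```

```bash
python3 -c "
from h import *
go(.4228,-.1454,.025,.493+np.pi/2)
a=grab('wrist','w8');d=grab('side','s8')
im=a['img'].copy()
for z in(.06,):
  P=[proj(a,[*tray([.4228,-.1454],.493,x,y),z]) for x,y in((.027,.046),(.027,-.046),(-.027,-.046),(-.027,.046))]
  cv2.polylines(im,[np.array(P).round().astype(int)],True,(0,0,255),1)
b=d['img'][100:280,200:344]
cv2.imwrite('pics/c9.png',np.hstack([cv2.resize(im,(450,400)),cv2.resize(b,(320,400),interpolation=cv2.INTER_CUBIC)]))
"
```

```text
t 29.95 pos [ 0.423  -0.1455  0.1397] th 2.061 rotvec deg [ 0.07  0.1  -0.13] shift cm [ 2.000e-02 -1.000e-02  1.147e+01] d 11.5 F [-0.5 -0.4  0.2] w 0.901 g 0.0 j6 -0.99
```

View pics/c9.png

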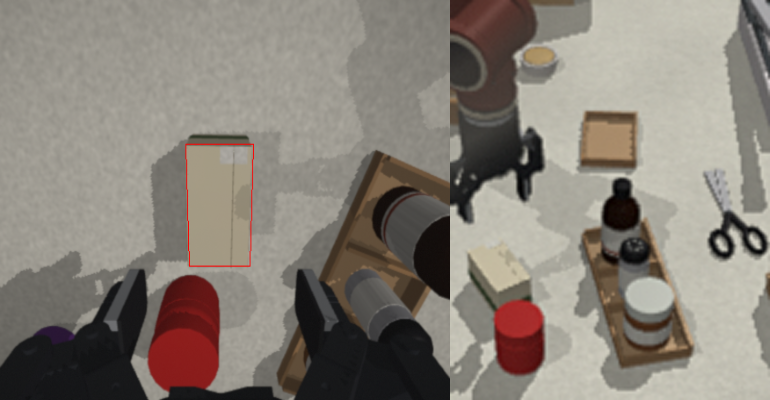

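The carton outline matches to about a pixel and is centred between the jaws. All three long-tray items stand in their bays.

Call:
{"fn": "move_arm", "kwargs": {"rows": [[0, 0, 1, 0, 0, 0, 0.8], [0, 0, 1.7, 0, 0, 0, 0.8], [0, 0, 1.8, 0, 0, 0, 0.8], [0, 0, 1.8, 0, 0, 0, 0.8], [0, 0, 1.8, 0, 0, 0, 0.8], [0, 0, 1.6, 0, 0, 0, 0.8], [0, 0, 1.0, 0, 0, 0, 0.8], [0, 0, 0.6, 0, 0, 0, 0.8], [0, 0, 0.1, 0, 0, 0, 0.8], [0, 0, 0, 0, 0, 0, 0.8], [0, 0, 0, 0, 0, 0, -1], [0, 0, 0, 0, 0, 0, -1], [0, 0, 0, 0, 0, 0, -1], [0, 0, 0, 0, 0, 0, -1], [0, 0, 0, 0, 0, 0, -1], [0, 0, 0, 0, 0, 0, -1], [0, 0, 0, 0, 0, 0, -1], [0, 0, 0, 0, 0, 0, -1]]}}

```text
time: 31.55
tool_pos: [0.4234, -0.1458, 0.0261]
tool_rot: [0.001, 0.514, 0.858, 0.0]
contact_force: [0.0, 0.7, 6.1]
gripper_width: 0.621
grasp_force: 65.9
```

```bash
python3 -c "
from h import *
go(*ST[0],.13,-.115+np.pi/2)"
```

```text
t 31.55 pos [ 0.4234 -0.1458  0.0261] th 2.063 rotvec deg [ 0.13  0.11 34.77] shift cm [ 35.03  14.17 -10.39] d 39.2 F [0.  0.7 6.1] w 0.621 g 65.9 j6 -0.99
```

Call:
{"fn": "move_arm", "kwargs": {"rows": [[0, 0, -0.5, 0, 0, 0, -1], [0, 0, -1.3, 0, 0, 0, -1], [0, 0, -1.8, 0, 0, 0, -1], [0, 0, -1.8, 0, 0, 0, -1], [0, 0, -1.6, 0, 0, 3, -1], [0, 0, -1, 0, 0, 6.5, -1], [0, 0, 0, 0, 0, 6.8, -1], [0, 0, 0, 0, 0, 6.8, -1], [0, 0, 0, 0, 0, 6.8, -1], [0, 0, 0, 0, 0, 4.9, -1], [0, 0, 0, 0, 0, 0, -1]]}}

```text
time: 32.47
tool_pos: [0.4215, -0.1448, 0.1039]
tool_rot: [-0.001, 0.747, 0.665, -0.0]
contact_force: [0.6, 0.2, -1.7]
gripper_width: 0.618
grasp_force: 65.1
```

```bash
python3 -c "
from h import *
go(*ST[0],.105,-.115+np.pi/2)"
```

```text
t 32.47 pos [ 0.4215 -0.1448  0.1039] th 1.454 rotvec deg [-0.09 -0.03 -0.1 ] shift cm [34.95 14.38 -0.11] d 37.8 F [ 0.6  0.2 -1.7] w 0.618 g 65.1 j6 -0.38
```

Call:
{"fn": "move_arm", "kwargs": {"rows": [[1.3, 0.5, 0, 0, 0, 0, -1], [2.6, 1.1, 0, 0, 0, 0, -1], [2.6, 1.1, 0, 0, 0, 0, -1], [2.6, 1.1, 0, 0, 0, 0, -1], [2.6, 1.1, 0, 0, 0, 0, -1], [2.6, 1.1, 0, 0, 0, 0, -1], [2.6, 1.1, 0, 0, 0, 0, -1], [2.6, 1.1, 0, 0, 0, 0, -1], [2.6, 1.1, 0, 0, 0, 0, -1], [2.6, 1.1, 0, 0, 0, 0, -1], [2.6, 1.1, 0, 0, 0, 0, -1], [2.6, 1.1, 0, 0, 0, 0, -1], [2.6, 1.1, 0, 0, 0, 0, -1], [1.8, 0.5, 0, 0, 0, 0, -1], [0.7, 0.2, 0, 0, 0, 0, -1], [0, 0, 0, 0, 0, 0, -1], [0, 0, 0, 0, 0, 0, -1]]}}

```text
time: 33.88
tool_pos: [0.6049, 0.1854, 0.1039]
tool_rot: [-0.0, 0.746, 0.666, -0.001]
contact_force: [0.2, -0.6, -1.4]
gripper_width: 0.612
grasp_force: 65.1
```

```bash
python3 -c "
from h import *
go(.605,.185,.030,-.115+np.pi/2)"
```

```text
t 33.88 pos [0.6049 0.1854 0.1039] th 1.457 rotvec deg [-0.08  0.06  0.05] shift cm [-0.04  0.01  7.39] d 7.4 F [ 0.2 -0.6 -1.4] w 0.612 g 65.1 j6 0.29
```

Call:
{"fn": "move_arm", "kwargs": {"rows": [[0, 0, 0.8, 0, 0, 0, -1], [0, 0, 1.3, 0, 0, 0, -1], [0, 0, 1.4, 0, 0, 0, -1], [0, 0, 1.3, 0, 0, 0, -1], [0, 0, 0.9, 0, 0, 0, -1], [0, 0, 0.5, 0, 0, 0, -1], [0, 0, 0.3, 0, 0, 0, -1], [0, 0, 0.2, 0, 0, 0, -1], [0, 0, 0.1, 0, 0, 0, -1], [0, 0, 0.1, 0, 0, 0, -1], [0, 0, 0, 0, 0, 0, -1], [0, 0, 0, 0, 0, 0, -1]]}}

```text
time: 34.88
tool_pos: [0.606, 0.186, 0.0362]
tool_rot: [0.0, 0.747, 0.665, 0.0]
contact_force: [-0.3, 0.1, -0.6]
gripper_width: 0.611
grasp_force: 65.1
```

Call:
{"fn": "move_arm", "kwargs": {"rows": [[0, 0, 0.1, 0, 0, 0, -1], [0, 0, 0.1, 0, 0, 0, -1], [0, 0, 0, 0, 0, 0, -1]]}}

```text
time: 35.13
tool_pos: [0.6055, 0.1859, 0.0335]
tool_rot: [-0.0, 0.747, 0.665, -0.0]
contact_force: [-0.1, 0.1, -2.2]
gripper_width: 0.617
grasp_force: 65.1
```

Call:
{"fn": "move_arm", "kwargs": {"rows": [[0, 0, 0.1, 0, 0, 0, -1], [0, 0, 0, 0, 0, 0, -1]]}}

```text
time: 35.3
tool_pos: [0.6055, 0.1858, 0.0324]
tool_rot: [-0.0, 0.747, 0.665, -0.0]
contact_force: [-0.6, 0.0, -1.3]
gripper_width: 0.617
grasp_force: 65.1
```

Call:
{"fn": "move_arm", "kwargs": {"rows": [[0, 0, 0.1, 0, 0, 0, -1], [0, 0, 0, 0, 0, 0, -1]]}}

```text
time: 35.47
tool_pos: [0.6055, 0.1859, 0.0314]
tool_rot: [-0.0, 0.747, 0.665, -0.0]
contact_force: [0.1, 0.3, -1.7]
gripper_width: 0.615
grasp_force: 65.1
```

Call:
{"fn": "move_arm", "kwargs": {"rows": [[0, 0, 0.1, 0, 0, 0, -1], [0, 0, 0, 0, 0, 0, -1]]}}

```text
time: 35.63
tool_pos: [0.6055, 0.1859, 0.0304]
tool_rot: [-0.0, 0.747, 0.665, -0.0]
contact_force: [0.5, -0.7, -2.2]
gripper_width: 0.618
grasp_force: 65.1
```

Call:
{"fn": "move_arm", "kwargs": {"rows": [[0, 0, 0.1, 0, 0, 0, -1], [0, 0, 0, 0, 0, 0, -1]]}}

```text
time: 35.8
tool_pos: [0.6058, 0.186, 0.0301]
tool_rot: [0.0, 0.747, 0.665, 0.0]
contact_force: [-1.5, -0.5, 2.2]
gripper_width: 0.618
grasp_force: 65.4
```

Call:
{"fn": "move_arm", "kwargs": {"rows": [[0, 0, 0, 0, 0, 0, 0.8], [0, 0, 0, 0, 0, 0, 0.8], [0, 0, 0, 0, 0, 0, 0.8], [0, 0, 0, 0, 0, 0, 0.8], [0, 0, 0, 0, 0, 0, 0.8], [0, 0, -0.5, 0, 0, 0, 0.8], [0, 0, -1.3, 0, 0, 0, 0.8], [0, 0, -2, 0, 0, 0, 0.8], [0, 0, -2, 0, 0, 0, 0.8], [0, 0, -2, 0, 0, 0, 0.8], [0, 0, -2, 0, 0, 0, 0.8], [0, 0, -1, 0, 0, 0, 0.8], [0, 0, 0, 0, 0, 0, 0.8]]}}

```text
time: 36.88
tool_pos: [0.6079, 0.1863, 0.1424]
tool_rot: [0.002, 0.747, 0.665, 0.003]
contact_force: [0.5, 0.9, 0.2]
gripper_width: 0.897
grasp_force: 0.0
```

```bash
python3 -c "
from h import *
go(.437,.162,.12,-.115+np.pi/2)"
```

```text
t 36.88 pos [0.6079 0.1863 0.1424] th 1.455 rotvec deg [ 0.4  -0.12 -0.03] shift cm [ -4.38 -16.7    2.24] d 17.4 F [0.5 0.9 0.2] w 0.897 g 0.0 j6 0.3
```

Call:
{"fn": "move_arm", "kwargs": {"rows": [[-0.3, -0.9, 0, 0.2, 0, 0, 0.8], [-0.6, -2.2, 0, 0.2, 0, 0, 0.8], [-0.6, -2.5, 0.3, 0, 0, 0, 0.8], [-0.6, -2.5, 0.3, 0, 0, 0, 0.8], [-0.6, -2.5, 0.3, 0, 0, 0, 0.8], [-0.6, -2.4, 0.3, 0, 0, 0, 0.8], [-0.6, -2.2, 0.3, 0, 0, 0, 0.8], [-0.4, -1.2, 0.3, 0, 0, 0, 0.8], [-0.1, -0.3, 0.3, 0, 0, 0, 0.8], [0, 0, 0, 0, 0, 0, 0.8], [0, 0, 0, 0, 0, 0, 0.8], [0, 0, 0, 0, 0, 0, 0.8]]}}

```text
time: 37.88
tool_pos: [0.435, 0.1615, 0.1175]
tool_rot: [-0.003, 0.747, 0.665, -0.002]
contact_force: [-0.2, -0.0, -1.1]
gripper_width: 0.899
grasp_force: 0.0
```

Run:
```python
from h import *
a=grab('wrist','w9');d=grab('top','t9')
# tin top in wrist view near predicted spot: greyish disc vs beige bench -> low saturation/blueish
for z in(.048,):print('pred',proj(a,[.437,.162,z]))
im=a['img'].astype(int); m=((im[...,0]-im[...,2])>2).astype(np.uint8)
n,l,s,c=cv2.connectedComponentsWithStats(m)
for i in range(1,n):
    if s[i,4]>300:print('w',s[i],c[i].round(1),ray(a,*c[i],.048).round(4))
im=load('top')['img'].astype(int);m=((im[...,0]-im[...,2])>2).astype(np.uint8)
n,l,s,c=cv2.connectedComponentsWithStats(m)
for i in range(1,n):
    if s[i,4]>100 and 180<c[i][0]<220:print('t',s[i],c[i].round(1),ray(load('top'),*c[i],.048).round(4))
# carton on tray in top view
p=proj(d,[.605,.185,.064]);print(p)
go(.437,.162,.025,-.115+np.pi/2)
```

```text
pred [253.5729356  204.56596424]
w [  38  260  128  124 5118] [102.3 347.6] [0.2965 0.0491 0.048 ]
w [ 339  260  130  124 4620] [394.5 345.7] [0.5395 0.0248 0.048 ]
w [   0  323   58   61 1247] [ 25.7 350.7] [0.2311 0.0529 0.048 ]
w [ 445  323   67   61 1298] [479. 353.] [0.6096 0.0096 0.048 ]
w [194 372 116  12 733] [251.6 378. ] [0.4174 0.0029 0.048 ]
[192.96971605 167.10102173]
t 37.98 pos [0.4353 0.1615 0.1178] th 1.455 rotvec deg [-0.39 -0.01 -0.04] shift cm [0.07 0.17 9.28] d 9.3 F [-0.5 -0.1  0.7] w 0.902 g 0.0 j6 0.31
```

Call:
{"fn": "move_arm", "kwargs": {"rows": [[0.1, 0.2, 1, -0.4, 0, 0, 0.8], [0, 0, 1.6, 0, 0, 0, 0.8], [0, 0, 1.8, 0, 0, 0, 0.8], [0, 0, 1.8, 0, 0, 0, 0.8], [0, 0, 1.6, 0, 0, 0, 0.8], [0, 0, 1.0, 0, 0, 0, 0.8], [0, 0, 0.6, 0, 0, 0, 0.8], [0, 0, 0.3, 0, 0, 0, 0.8], [0, 0, 0, 0, 0, 0, 0.8], [0, 0, 0, 0, 0, 0, 0.8]]}}

```text
time: 38.82
tool_pos: [0.4373, 0.1624, 0.0214]
tool_rot: [0.0, 0.747, 0.665, 0.001]
contact_force: [0.5, -0.6, 0.5]
gripper_width: 0.897
grasp_force: 0.0
```

Call:
{"fn": "move_arm", "kwargs": {"rows": [[0, 0, 0.3, 0, 0, 0, 0.8], [0, 0, 0.2, 0, 0, 0, 0.8], [0, 0, 0, 0, 0, 0, 0.8]]}}

```text
time: 39.07
tool_pos: [0.4366, 0.1622, 0.0157]
tool_rot: [0.0, 0.747, 0.665, 0.0]
contact_force: [-0.1, 0.2, -0.7]
gripper_width: 0.9
grasp_force: 0.0
```

```bash
python3 -c "
from h import *
go(.437,.162,.01,-.115+np.pi/2)"
```

```text
t 39.07 pos [0.4366 0.1622 0.0157] th 1.455 rotvec deg [ 0.01 -0.   -0.03] shift cm [-0.02  0.04  0.57] d 0.6 F [-0.1  0.2 -0.7] w 0.9 g 0.0 j6 0.31
```

Call:
{"fn": "move_arm", "kwargs": {"rows": [[0, 0, 0, 0, 0, 0, -1], [0, 0, 0, 0, 0, 0, -1], [0, 0, 0, 0, 0, 0, -1], [0, 0, 0, 0, 0, 0, -1], [0, 0, 0, 0, 0, 0, -1], [0, 0, 0, 0, 0, 0, -1], [0, 0, 0, 0, 0, 0, -1], [0, 0, 0, 0, 0, 0, -1]]}}

```text
time: 39.73
tool_pos: [0.4372, 0.1624, 0.0163]
tool_rot: [0.0, 0.747, 0.665, 0.001]
contact_force: [-0.9, -0.7, 5.3]
gripper_width: 0.587
grasp_force: 62.8
```

Call:
{"fn": "move_arm", "kwargs": {"rows": [[0, 0, -0.5, 0, 0, 0, -1], [0, 0, -1.3, 0, 0, 0, -1], [0, 0, -2, 0, 0, 0, -1], [0, 0, -2, 0, 0, 0, -1], [0, 0, -2, 0, 0, 0, -1], [0, 0, -2, 0, 0, 0, -1], [0, 0, -1.2, 0, 0, 0, -1], [0, 0, 0, 0, 0, 0, -1]]}}

```text
time: 40.4
tool_pos: [0.4381, 0.1625, 0.1283]
tool_rot: [0.001, 0.747, 0.665, 0.002]
contact_force: [0.7, -0.1, -0.6]
gripper_width: 0.584
grasp_force: 62.4
```

Run:
```python
from h import *
d=load('t9');g=grab('top','t10')
# carton top in t9: bright cream region near (193,167)
im=d['img'][140:195,160:225];hsv=cv2.cvtColor(im,cv2.COLOR_BGR2HSV)
print(im[27,33],im[5,5],hsv[27,33])
m=(np.abs(im.astype(int)-im[27,33].astype(int)).max(2)<22).astype(np.uint8)
n,l,s,c=cv2.connectedComponentsWithStats(m,connectivity=4);k=l[27,33];print(s[k],c[k])
cn=cv2.findContours((l==k).astype(np.uint8),0,2)[0][0];r=cv2.minAreaRect(cn);print(r)
print(ray(d,160+c[k][0],140+c[k][1],.064),ray(d,160+r[0][0],140+r[0][1],.064))
go(.605,.185,.09,-.115+np.pi/2)
cv2.imwrite('pics/c10.png',np.hstack([cv2.resize(im,(390,330),interpolation=cv2.INTER_CUBIC),cv2.resize((l==k).astype(np.uint8)*255,(0,0),dst=None,fx=6,fy=6)[:,:,None].repeat(3,2)]))
```

```text
[137 163 171] [141 153 155] [ 23  51 171]
[ 17  17  34  22 598] [33.72240803 26.98829431]
((33.3670539855957, 26.86416244506836), (32.31215286254883, 18.931119918823242), 8.746161460876465)
[0.60535228 0.18296779 0.064     ] [0.60567351 0.18394388 0.064     ]
t 40.45 pos [0.437  0.1623 0.1264] th 1.455 rotvec deg [ 0.11 -0.03 -0.03] shift cm [ 4.18 16.42  3.64] d 17.3 F [-0.6 -0.7 -2.1] w 0.587 g 62.4 j6 0.31
```

Carton measured at (0.6055, 0.184), aligned with the tray. Carrying the tin over.

Call:
{"fn": "move_arm", "kwargs": {"rows": [[0.3, 1.1, 0, 0.1, 0, 0, -1], [0.6, 2.3, 0, 0, 0, 0, -1], [0.6, 2.4, 0, 0, 0, 0, -1], [0.6, 2.4, 0, 0, 0, 0, -1], [0.6, 2.4, 0, 0, 0, 0, -1], [0.6, 2.4, 0, 0, 0, 0, -1], [0.5, 2.0, 0, 0, 0, 0, -1], [0.3, 1.1, 0, 0, 0, 0, -1], [0.1, 0.4, 0, 0, 0, 0, -1], [0, 0, 0, 0, 0, 0, -1], [0, 0, 0, 0, 0, 0, -1], [0, 0, 0, 0, 0, 0, -1]]}}

```text
time: 41.45
tool_pos: [0.604, 0.1848, 0.1243]
tool_rot: [-0.001, 0.747, 0.665, -0.001]
contact_force: [0.0, 0.1, -1.0]
gripper_width: 0.585
grasp_force: 62.5
```

```bash
python3 -c "
from h import *
go(.6055,.1845,.0803,-.115+np.pi/2)"
```

```text
t 41.45 pos [0.604  0.1848 0.1243] th 1.455 rotvec deg [-0.21  0.03 -0.02] shift cm [-0.01  0.16  4.4 ] d 4.4 F [ 0.   0.1 -1. ] w 0.585 g 62.5 j6 0.29
```

Call:
{"fn": "move_arm", "kwargs": {"rows": [[0, 0.1, 0.6, -0.1, 0, 0, -1], [0, 0, 1.0, 0, 0, 0, -1], [0, 0, 1.0, 0, 0, 0, -1], [0, 0, 0.6, 0, 0, 0, -1], [0, 0, 0.4, 0, 0, 0, -1], [0, 0, 0.2, 0, 0, 0, -1], [0, 0, 0.1, 0, 0, 0, -1], [0, 0, 0.1, 0, 0, 0, -1], [0, 0, 0, 0, 0, 0, -1], [0, 0, 0, 0, 0, 0, -1]]}}

```text
time: 42.28
tool_pos: [0.6066, 0.1849, 0.0858]
tool_rot: [0.0, 0.747, 0.665, 0.0]
contact_force: [0.3, -1.0, -1.7]
gripper_width: 0.583
grasp_force: 62.5
```

Call:
{"fn": "move_arm", "kwargs": {"rows": [[0, 0, 0.1, 0, 0, 0, -1], [0, 0, 0, 0, 0, 0, -1]]}}

```text
time: 42.45
tool_pos: [0.6064, 0.1848, 0.0846]
tool_rot: [0.0, 0.747, 0.665, 0.0]
contact_force: [0.3, 0.4, -1.0]
gripper_width: 0.583
grasp_force: 62.5
```

Call:
{"fn": "move_arm", "kwargs": {"rows": [[0, 0, 0.1, 0, 0, 0, -1], [0, 0, 0, 0, 0, 0, -1]]}}

```text
time: 42.62
tool_pos: [0.6062, 0.1848, 0.0832]
tool_rot: [-0.0, 0.747, 0.665, -0.0]
contact_force: [-0.1, -0.0, -1.2]
gripper_width: 0.584
grasp_force: 62.5
```

Call:
{"fn": "move_arm", "kwargs": {"rows": [[0, 0, 0.1, 0, 0, 0, -1], [0, 0, 0, 0, 0, 0, -1]]}}

```text
time: 42.78
tool_pos: [0.6061, 0.1848, 0.0821]
tool_rot: [-0.0, 0.747, 0.665, -0.0]
contact_force: [-0.9, 1.2, -1.5]
gripper_width: 0.583
grasp_force: 62.5
```

Call:
{"fn": "move_arm", "kwargs": {"rows": [[0, 0, 0.1, 0, 0, 0, -1], [0, 0, 0, 0, 0, 0, -1]]}}

```text
time: 42.95
tool_pos: [0.6061, 0.1848, 0.0811]
tool_rot: [-0.0, 0.747, 0.665, -0.0]
contact_force: [-0.2, -0.4, -1.1]
gripper_width: 0.584
grasp_force: 62.5
```

Call:
{"fn": "move_arm", "kwargs": {"rows": [[0, 0, 0.1, 0, 0, 0, -1], [0, 0, 0, 0, 0, 0, -1]]}}

```text
time: 43.12
tool_pos: [0.6064, 0.1848, 0.0804]
tool_rot: [0.0, 0.747, 0.665, 0.0]
contact_force: [0.4, 0.5, -0.6]
gripper_width: 0.585
grasp_force: 62.6
```

Call:
{"fn": "move_arm", "kwargs": {"rows": [[0, 0, 0.05, 0, 0, 0, -1], [0, 0, 0, 0, 0, 0, -1]]}}

```text
time: 43.28
tool_pos: [0.6064, 0.1848, 0.0804]
tool_rot: [0.0, 0.747, 0.665, 0.0]
contact_force: [-1.0, 0.7, 1.4]
gripper_width: 0.582
grasp_force: 62.6
```

Call:
{"fn": "move_arm", "kwargs": {"rows": [[0, 0, 0, 0, 0, 0, 0.7], [0, 0, 0, 0, 0, 0, 0.7], [0, 0, 0, 0, 0, 0, 0.7], [0, 0, 0, 0, 0, 0, 0.7], [0, 0, 0, 0, 0, 0, 0.7], [0, 0, -0.4, 0, 0, 0, 0.7], [0, 0, -1, 0, 0, 0, 0.7], [0, 0, -1.5, 0, 0, 0, 0.7], [0, 0, -2, 0, 0, 0, 0.7], [0, 0, -2, 0, 0, 0, 0.7], [0, 0, -2, 0, 0, 0, 0.7], [0, 0, -2, 0, 0, 0, 0.7], [0, -2, -1, 0, 0, 0, 0.7], [0, -3, 0, 0, 0, 0, 0.7], [0, -3, 0, 0, 0, 0, 0.7], [0, -3, 0, 0, 0, 0, 0.7], [0, -3, 0, 0, 0, 0, 0.7], [0, -2, 0, 0, 0, 0, 0.7], [0, 0, 0, 0, 0, 0, 0.7], [0, 0, 0, 0, 0, 0, 0.7]]}}

```text
time: 44.95
tool_pos: [0.4474, 0.2036, 0.2008]
tool_rot: [0.001, 0.746, 0.665, 0.002]
contact_force: [0.3, 0.5, -0.9]
gripper_width: 0.849
grasp_force: 0.0
```

Run:
```python
from h import *
b=grab('side','s11');d=grab('top','t11')
cv2.imwrite('pics/c11.png',np.hstack([cv2.resize(d['img'][130:230,160:390],(460,200),interpolation=cv2.INTER_CUBIC).repeat(2,0),cv2.resize(b['img'][100:280,230:374],(320,400),interpolation=cv2.INTER_CUBIC)]))
```

```text
(no output)
```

View pics/c11.png

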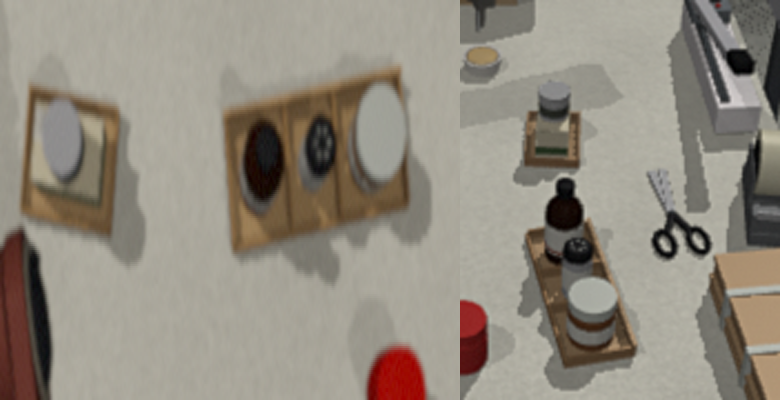

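The top view shows the tin centre at panel (62,140), which is image (191,165), on the carton. All three bays are filled. One numeric check of the tin offset, then hand in.

Run:
```python
from h import *
d=load('t11');t=ray(d,191,165,.112);print(t);o=t[:2]-[.6055,.184];print(o)
ok=np.linalg.norm(o)<.012
if ok: print(manip.job_done())
```

```text
[0.60279616 0.18369196 0.112     ]
[-0.00270384 -0.00030804]
the job is handed in; nothing more can be done
None
```

Both gift sets are packed and the job is handed in at about 45 s of 141 s; the final pictures show all five items placed as asked, with the tin about 3 mm off the carton's centre, and I never moved the tape roll, sponge pot, scissors or look-alikes.

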